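# Close the storage jars with their own lids

## Robot

A 6-joint arm with a two-finger parallel gripper is mounted at the origin on a cart in front of the work surface, level with it; the furniture and walls round the work are solid. World frame = base frame: x ahead of the robot, y to its left, z up, the work surface at z = 0. Lengths are in m, angles in rad, forces in N, time in s.
With the tool pointing down it reaches from about 0.35 to 0.975 m from the base axis. Payload 4.9 kg.
Tool frame: the origin (TCP) lies midway between the tips of the shut fingers; the grasp point (between the pads) lies 19 mm behind it; z points along the fingers, y is the direction in which the jaws open and shut (so a half turn about z gives the same grasp; the last joint's range is limited). The gripper opens to 85 mm and grips with 20 to 120 N. Pads are 22 mm wide; open, the fingers measure 114 mm over their backs; the gripper's body (76 mm by 85 mm) begins 54 mm behind the grasp point. The pads swing forward as they close: fully open they stand 13 mm farther back than shut.
Start: joints at [-1.3, 0.053, 1.613, -0, 1.476, -0.119], TCP at [0.237, -0.578, 0.192] pointing down, gripper open.
Joint ranges: [-3.01, 3.01], [-1.01, 2.22], [0.06, 2.58], [-1.02, 4.17], [0.09, 2.62], [-3.14, 3.14]. Speed limits (rad/s): [2.57, 2.57, 3.14, 3.14, 3.14, 3.14].

## Interface

Orientations are given as a unit quaternion [w, x, y, z].
In Python, from plant import state, grab_frame, camera_params, job_done, boxes_of gives the robot as it stands.
- The arm moves only by the tool step_arm, never from a script. Its argument "steps" is a list of rows, each a list of 4 numbers: the shift along the tool's x, y, z in mm, then the turn about the tool's z in degrees. A call has 1 to 8 rows; each row shifts and turns the pose as measured when the row begins, along the tool's axes as they then stand; what a row does not reach is not made up. A row lasts 1/10 s, in which the tool goes at most 50 mm and 8.59 degrees, less where a joint would pass 70% of its speed; a pose out of reach is approached as far as the arm can. A call is refused whole if a number of a shift passes 50 or a number of a turn 8.59, either way. A call with a gripper value outside its range is refused whole. "claw" is the opening in per cent of the stroke, from 0 (shut) to 100 (fully open), set as the call begins (left out, the last holds). The fingers move at their own pace and stop on an object; the grip force is fixed at half the most. Time passes only in rows, so rows that do not move let the fingers close. It gives the time, the measured TCP pose, the force and the opening at its end, in the units of the state.
- state(): the state, without advancing time (a new reading comes with each control period).
- grab_frame(name): name is "side" or "top" or "wrist"; returns (picture, depth): 480x640x3 uint8, red, green, blue; 480x640 float32, m along the optical axis (not along the pixel's ray), 0 where there is no reading.
- camera_params(name): a dict with "mtx" (3x3 intrinsics, pixels), "extrinsics" (4x4, takes a point from camera to world coordinates); the wrist camera has in their place "T_tool_cam" (4x4, takes a point from camera to tool coordinates, whose origin is the TCP and whose axes are the flange's). Camera axes: x right, y down, z forward; pixel columns grow to the right and rows downward; lengths in m; the calibration is good to about 2 mm. A picture is of the moment at which its call begins: read the wrist's pose just before it. camera_params takes no time and is no camera call.
- job_done(): hands the job in, once; it reports no verdict.
Trained networks look in the newest picture that a camera, given by its name, has taken for a name from the list of things; names that differ only in an ending like _2 or _b are one class to them, and where a whole thing is asked for, a point or a joint stands for the part that bears it (a point fixed in the world has none). Each returns a list of dicts, best first, with "p" (0 to 1); they miss things now and then, are a little off and sometimes report something else, mostly with a low value. They report only what shows in the picture. A call takes as long as a camera call.
- boxes_of(camera, label): "box" ([left, top, width, height] in pixels, round what is visible of it).
The state is a dict: "time": time; "joint_pos": joint angles; "joint_vel": joint speeds; "joint_efforts": joint torques, N m; "tool_pos": TCP position; "tool_rot": TCP orientation; "contact_force": force on the tool from outside, world axes, zero at the start; "ft_torque": the same for the moment, N m; "gripper_width": opening from 0.0 (shut) to 1.0 (fully open).
Only numpy, scipy, OpenCV 4.12 (cv2) and the standard library are available. Lean on these libraries where they do the work, as an engineer would, in place of code of your own. Each camera call takes 0.05 s, during which the arm holds its last target. There are 200 camera calls.

## Task

The four dark stoneware storage jars were left open after cooking and their bamboo lids lie about among the other things. Pick out the lids and put each one on the jar it fits, smallest to smallest and so on up to the largest, seal fully inside the mouth and disc flat on the rim; set the lids down rather than drop them, and leave the jars and everything else standing where they are.

Things in the scene. Friction and masses are not known exactly. Their poses are not given: they have to be found in the camera images.
- lid_small: Small of four round bamboo lids, lying knob up. Disc 50 mm across, 9 mm thick; under it a pale push-in seal 34 mm across, 10 mm deep, foot tapered; on top in the middle a darker knob 28 mm tall, 21 mm across (25 mm bead at its top). Origin: centre of the seal's underside, z up: disc at z = 10 to 19 mm, knob 19 to 47 mm. About 30 g.
- lid_medium: Medium of four round bamboo lids, lying knob up. Disc 62 mm across, 9 mm thick; under it a pale push-in seal 46 mm across, 10 mm deep, foot tapered; on top in the middle a darker knob 28 mm tall, 21 mm across (25 mm bead at its top). Origin: centre of the seal's underside, z up: disc at z = 10 to 19 mm, knob 19 to 47 mm. About 45 g.
- lid_large: Large of four round bamboo lids, lying knob up. Disc 74 mm across, 9 mm thick; under it a pale push-in seal 58 mm across, 10 mm deep, foot tapered; on top in the middle a darker knob 28 mm tall, 21 mm across (25 mm bead at its top). Origin: centre of the seal's underside, z up: disc at z = 10 to 19 mm, knob 19 to 47 mm. About 60 g.
- lid_largest: Largest of four round bamboo lids, lying knob up. Disc 86 mm across, 9 mm thick; under it a pale push-in seal 70 mm across, 10 mm deep, foot tapered; on top in the middle a darker knob 28 mm tall, 21 mm across (25 mm bead at its top). Origin: centre of the seal's underside, z up: disc at z = 10 to 19 mm, knob 19 to 47 mm. About 75 g.
- jar_small: Small of four open, empty, dark blue-green stoneware jars with a bare clay foot: 52 mm across, 58 mm tall, mouth 40 mm across (wall 6 mm), standing loose. Origin: centre of its underside, z up; rim at z = 58 mm. lid_small belongs on it: seated, its disc lies flat on the rim and its origin is 48 mm above the jar's.
- jar_medium: Medium of four open, empty, dark blue-green stoneware jars with a bare clay foot: 64 mm across, 66 mm tall, mouth 52 mm across (wall 6 mm), standing loose. Origin: centre of its underside, z up; rim at z = 66 mm. lid_medium belongs on it: seated, its disc lies flat on the rim and its origin is 56 mm above the jar's.
- jar_large: Large of four open, empty, dark blue-green stoneware jars with a bare clay foot: 76 mm across, 74 mm tall, mouth 64 mm across (wall 6 mm), standing loose. Origin: centre of its underside, z up; rim at z = 74 mm. lid_large belongs on it: seated, its disc lies flat on the rim and its origin is 64 mm above the jar's.
- jar_largest: Largest of four open, empty, dark blue-green stoneware jars with a bare clay foot: 88 mm across, 82 mm tall, mouth 76 mm across (wall 6 mm), standing loose. Origin: centre of its underside, z up; rim at z = 82 mm. lid_largest belongs on it: seated, its disc lies flat on the rim and its origin is 72 mm above the jar's.
- tin: A closed food tin, 86 mm across and 40 mm tall, with a bare metal top, on the chopping board; a bystander. Origin: centre of its underside.
- preserve_jar: A closed glass preserve jar with a white lid, 68 mm across and 84 mm tall; a bystander. Origin: centre of its underside.

How it is judged:
At the end, for the whole second after the job is handed in: Each lid rests on the jar of its own size, within 3 mm of fully home, centred within 8 mm, level within 0.08 rad, released and at rest. Jars upright and within 4 cm of their start; tin and preserve jar upright and within 2.5 cm of theirs (z of lid_small in the frame of jar_small between 0.045 and 0.051 m and horizontal distance between lid_small and jar_small below 0.008 m and angle between the z axis of lid_small and the z axis of jar_small, either way round below 0.08 rad and angle between each of jar_small, jar_medium, jar_large, jar_largest, tin, preserve_jar's own z axis and vertical below 0.08 rad and height (world z) of each of jar_small, jar_medium, jar_large, jar_largest below 0.005 m and distance of each of jar_small, jar_medium, jar_large, jar_largest from where it was at the start of the episode below 0.04 m and linear speed of each of lid_small, jar_small, lid_medium, jar_medium, lid_large, jar_large, lid_largest, jar_largest below 0.02 m/s and contact force between the fingers and lid_small below 0.05 N and z of lid_medium in the frame of jar_medium between 0.053 and 0.059 m and horizontal distance between lid_medium and jar_medium below 0.008 m and angle between the z axis of lid_medium and the z axis of jar_medium, either way round below 0.08 rad and contact force between the fingers and lid_medium below 0.05 N and z of lid_large in the frame of jar_large between 0.061 and 0.067 m and horizontal distance between lid_large and jar_large below 0.008 m and angle between the z axis of lid_large and the z axis of jar_large, either way round below 0.08 rad and contact force between the fingers and lid_large below 0.05 N and z of lid_largest in the frame of jar_largest between 0.069 and 0.075 m and horizontal distance between lid_largest and jar_largest below 0.008 m and angle between the z axis of lid_largest and the z axis of jar_largest, either way round below 0.08 rad and contact force between the fingers and lid_largest below 0.05 N and distance of each of tin, preserve_jar from where it was at the start of the episode below 0.025 m); the robot touches nothing.
It fails at once if a lid is dropped (let go and moving faster than 0.6 m/s) ((linear speed of lid_small above 0.6 m/s and contact force between the fingers and lid_small below 0.05 N) or (linear speed of lid_medium above 0.6 m/s and contact force between the fingers and lid_medium below 0.05 N) or (linear speed of lid_large above 0.6 m/s and contact force between the fingers and lid_large below 0.05 N) or (linear speed of lid_largest above 0.6 m/s and contact force between the fingers and lid_largest below 0.05 N)).
It fails at once if a jar is knocked over (tilted by more than 0.5 rad) or lifted by more than 3 cm (angle between any of jar_small, jar_medium, jar_large, jar_largest's own z axis and vertical above 0.5 rad or height (world z) of any of jar_small, jar_medium, jar_large, jar_largest above 0.03 m).
It also fails if it takes over 99 s, if anything falls off the work surface, if the arm or the gripper's body presses on something with over 40 N, if the wrist force passes 120 N, or if a joint passes its speed limit or range.

## Working session

There is one attempt and no reset: what is moved stays moved. The work goes in short steps, Python scripts to look and compute and a tool call to move; the robot and the scene stay as the last step left them, time stands still between calls to the robot, and variables do not carry over. Pictures are saved under pics/ and viewed, about 12 in all and at most 16, crops included, and the job is handed in when it is done.

Besides the shell and the picture viewer there is one more tool, called after "Request:" as name(argument=value, ...), one argument or row to a line, values as JSON. step_arm: Moves the arm, as the interface text tells. Its arguments: {"type":"object","properties":{"steps":{"type":"array"},"claw":{"type":"number"}},"required":["steps"]}

```bash
mkdir -p pics; ls; cat > h.py <<'E'
import numpy as np, cv2
from plant import state, grab_frame, camera_params, job_done, boxes_of
from scipy.spatial.transform import Rotation as R
def tool():
    s=state(); T=np.eye(4); q=s["tool_rot"]; T[:3,:3]=R.from_quat([q[1],q[2],q[3],q[0]]).as_matrix(); T[:3,3]=s["tool_pos"]; return T
def ext(n,T=None):
    c=camera_params(n)
    return np.array(c["mtx"]), (T@np.array(c["T_tool_cam"]) if n=="wrist" else np.array(c["extrinsics"]))
def cloud(d,K,E):
    v,u=np.mgrid[:480,:640]; p=np.stack([(u-K[0,2])/K[0,0]*d,(v-K[1,2])/K[1,1]*d,d,np.ones_like(d)],-1)
    return (p@E.T)[...,:3]
def shot(n,f=None):
    T=tool(); im,d=grab_frame(n); K,E=ext(n,T)
    if f: cv2.imwrite("pics/"+f,im[...,::-1])
    return im,d,cloud(d,K,E)
E
cat > a.py <<'E'
from h import *
L=["lid_small","lid_medium","lid_large","lid_largest","jar_small","jar_medium","jar_large","jar_largest","tin","preserve_jar"]
print(state()["time"])
ims=[]
for n in ["top","side"]:
    im,d,P=shot(n); np.savez(n+".npz",im=im,P=P); im=im.copy(); K,E=ext(n); print(n,E[:3,3].round(3),E[:3,2].round(2))
    for l in L:
        for b in boxes_of(n,l)[:2]:
            x,y,w,h=map(int,b["box"]); cx,cy=x+w//2,y+h//2
            q=P[y:y+h,x:x+w].reshape(-1,3); q=q[q[:,2]>.006]
            print(n,l,round(b["p"],2),(x,y,w,h),P[min(cy,479),min(cx,639)].round(3), 'zmax',np.percentile(q[:,2],97).round(3) if len(q) else None)
    cv2.imwrite(f"pics/{n}1.png",im[...,::-1])
print(state()["time"])
E
python3 a.py
```

```text
pics
0.0
top [ 0.451 -0.025  1.178] [ 0.11  0.03 -0.99]
top lid_small 0.59 (385, 254, 22, 18) [ 0.556 -0.184  0.047] zmax 0.048
top lid_small 0.17 (468, 293, 49, 34) [ 0.456 -0.403  0.005] zmax 0.076
top lid_medium 0.58 (242, 232, 29, 23) [0.596 0.126 0.046] zmax 0.047
top lid_large 0.63 (269, 280, 31, 34) [0.478 0.061 0.044] zmax 0.047
top lid_largest 0.76 (177, 227, 37, 37) [0.591 0.263 0.044] zmax 0.047
top jar_medium 0.78 (295, 226, 28, 31) [0.608 0.009 0.004] zmax 0.068
top jar_large 0.67 (466, 294, 47, 35) [ 0.454 -0.396  0.008] zmax 0.075
top jar_largest 0.81 (440, 245, 51, 44) [ 0.552 -0.346  0.003] zmax 0.083
top tin 0.68 (125, 195, 42, 36) [0.661 0.374 0.053] zmax 0.058
top preserve_jar 0.7 (260, 182, 30, 29) [0.696 0.083 0.08 ] zmax 0.087
side [ 0.392 -1.489  0.929] [ 0.11  0.85 -0.52]
side lid_small 0.6 (308, 273, 19, 14) [ 0.562 -0.205  0.035] zmax 0.083
side lid_medium 0.54 (336, 201, 23, 18) [0.685 0.048 0.089] zmax 0.114
side lid_medium 0.53 (303, 211, 22, 17) [0.599 0.117 0.031] zmax 0.068
side lid_large 0.86 (260, 225, 27, 19) [0.472 0.063 0.023] zmax 0.049
side lid_largest 0.93 (293, 190, 26, 19) [0.593 0.254 0.029] zmax 0.047
side jar_small 0.93 (273, 245, 21, 24) [ 0.487 -0.097  0.044] zmax 0.059
side jar_medium 0.72 (309, 221, 21, 24) [ 0.595 -0.019  0.062] zmax 0.081
side jar_medium 0.56 (272, 243, 21, 27) [ 0.484 -0.1    0.049] zmax 0.059
side jar_large 0.79 (263, 307, 34, 47) [ 0.449 -0.428  0.068] zmax 0.075
side jar_largest 0.75 (301, 282, 38, 53) [ 0.544 -0.38   0.08 ] zmax 0.083
side tin 0.79 (309, 166, 28, 22) [0.662 0.348 0.056] zmax 0.059
side preserve_jar 0.64 (336, 204, 24, 15) [0.69  0.057 0.081] zmax 0.115
1.1
```

```bash
cat > b.py <<'E'
from h import *
from scipy.optimize import least_squares
D=np.load("top.npz"); S=np.load("side.npz")
objs={"lid_small":(.556,-.184,.019,.025),"lid_medium":(.596,.126,.019,.031),"lid_large":(.478,.061,.019,.037),"lid_largest":(.591,.263,.019,.043),
"jar_small":(.487,-.085,.058,.026),"jar_medium":(.605,-.0,.066,.032),"jar_large":(.452,-.4,.074,.038),"jar_largest":(.548,-.346,.082,.044),"tin":(.661,.37,.058,.043),"preserve_jar":(.69,.075,.084,.034)}
for k,(x,y,h,r) in objs.items():
    out=[k]
    for nm,Q in (("top",D),("side",S)):
        P=Q["P"].reshape(-1,3)
        near=np.hypot(P[:,0]-x,P[:,1]-y)<r+.02
        q=P[near&(abs(P[:,2]-h)<.006)]
        if len(q)<15: out.append((nm,"few",len(q))); continue
        # best-filled disc/annulus: maximise inliers
        g=np.arange(-.02,.0201,.001); best=None
        ri=r-.006 if "jar_" in k and k!="preserve_jar" else 0
        for dx in g:
            for dy in g:
                e=np.hypot(q[:,0]-x-dx,q[:,1]-y-dy); c=-np.sum(np.clip(np.maximum(e-r,ri-e),0,.004))
                if best is None or c>best[0]+1e-9: best=(c,[(dx,dy)])
                elif abs(c-best[0])<1e-4: best[1].append((dx,dy))
        m=np.mean(best[1],0)
        out+= [nm,len(q),(x+m[0]).round(4),(y+m[1]).round(4),np.median(q[:,2]).round(4)]
        if "lid" in k:
            t=P[near&(P[:,2]>.040)&(P[:,2]<.055)&(np.hypot(P[:,0]-x,P[:,1]-y)<.03)]; 
            if len(t): out+=["knob",len(t),((t.max(0)+t.min(0))/2)[:2].round(4),t[:,2].max().round(4)]
    print(*out)
im=np.load("top.npz")["im"]; cv2.imwrite("pics/v1.png",cv2.resize(im[150:370,90:540],(800,391))[...,::-1])
E
python3 b.py
```

```text
lid_small top 272 0.56 -0.191 0.0177 knob 96 [ 0.5603 -0.1915] 0.054 side 100 0.561 -0.19 0.0201 knob 59 [ 0.5626 -0.1944] 0.0522
lid_medium top 451 0.6 0.127 0.0178 knob 94 [0.599  0.1266] 0.0507 side 92 0.601 0.126 0.0195 knob 38 [0.601  0.1269] 0.0501
lid_large top 726 0.476 0.066 0.018 knob 95 [0.4756 0.066 ] 0.0515 side 247 0.477 0.063 0.019 knob 41 [0.4767 0.0606] 0.0545
lid_largest top 1028 0.589 0.2635 0.0175 knob 92 [0.5887 0.2633] 0.0532 side 274 0.589 0.26 0.0191 knob 35 [0.5899 0.2632] 0.0509
jar_small top 181 0.49 -0.076 0.0567 side 119 0.491 -0.078 0.0564
jar_medium top 263 0.606 0.008 0.0639 side 135 0.607 0.007 0.0644
jar_large top 330 0.453 -0.39 0.0727 side 273 0.454 -0.393 0.0726
jar_largest top 381 0.548 -0.334 0.0806 side 301 0.549 -0.337 0.0804
tin top 871 0.667 0.381 0.0542 side 240 0.668 0.379 0.0554
preserve_jar top 625 0.6946 0.0825 0.0827 side 211 0.694 0.079 0.0838
```

View pics/v1.png

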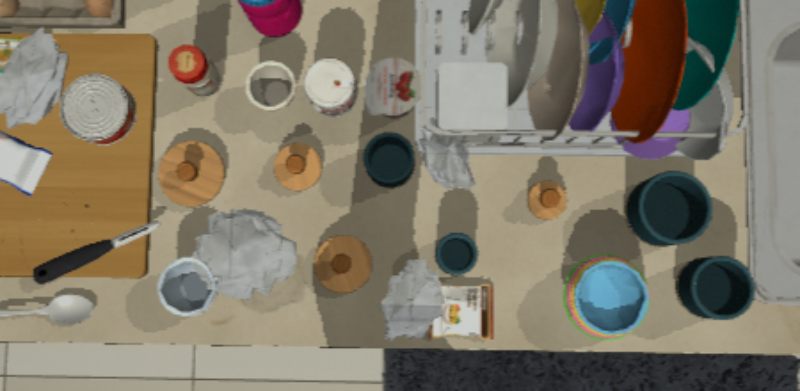

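```bash
python3 - <<'E'
from h import *
T=tool(); print(T.round(3)); print(camera_params("wrist")["T_tool_cam"])
P=np.concatenate([np.load(n+".npz")["P"].reshape(-1,3) for n in("top","side")])
P=P[(P[:,2]>-.05)&(P[:,2]<.8)]
print("heightmap cm, rows x .35..0.8 step .05; cols y .45 .. -.5")
ys=np.arange(.45,-.56,-.05)
print("      ",*[f"{y:5.2f}" for y in ys])
for x in np.arange(.35,.85,.05):
    r=[]
    for y in ys:
        m=(abs(P[:,0]-x)<.025)&(abs(P[:,1]-y)<.025); r.append(f"{100*np.percentile(P[m,2],98):5.0f}" if m.sum()>5 else "    -")
    print(f"{x:.2f}  ",*r)
E
```

```text
[[ 0.925  0.38   0.     0.238]
 [ 0.38  -0.925 -0.    -0.578]
 [-0.     0.    -1.     0.192]
 [ 0.     0.     0.     1.   ]]
[[ 1.20788198e-03 -9.64516182e-01 -2.64020977e-01  6.71741748e-02]
 [ 9.99999140e-01  1.03023995e-03  8.11290995e-04  1.13570118e-03]
 [-5.10498335e-04 -2.64021730e-01  9.64516597e-01 -1.80457906e-01]
 [ 0.00000000e+00  0.00000000e+00  0.00000000e+00  1.00000000e+00]]
heightmap cm, rows x .35..0.8 step .05; cols y .45 .. -.5
        0.45  0.40  0.35  0.30  0.25  0.20  0.15  0.10  0.05  0.00 -0.05 -0.10 -0.15 -0.20 -0.25 -0.30 -0.35 -0.40 -0.45 -0.50 -0.55
0.35       0     0     0     0     0     0     0     0     0     0     0     0     0     0     0     0     0     0     0     0     0
0.40       1     1     0     6     6     1     0     0     0     4     3     2     0     6     6     7     6     8     0     0     0
0.45       4     4     2     6     6     6     6     2     5     4     6     6     0     6     6     7     8     8     7     1     1
0.50       3     4     3     2     6     7     6     3     5     2     6     6     0     0     6     8     8     7     1     1    -1
0.55       4     2     2     2     4     6     4     2     0     2     1     2     2     5     0     8     8     8     1     1     -
0.60       6     2     2     2     5     2     5     5     7     7     8     7     1     2     1    15    15    13     1     1     -
0.65       6     6     6    72    79    80    80    80    80    80    80    12    16    19    16    22    20    16     1     1     -
0.70       7     6     6     2    11     6     6     9     9    73    11    11    20    20    17    24    25    16     1     1     -
0.75       6     2     2     2    11     0    14    33    32    73    11    20    21    20    21    24    26    12     1     1     -
0.80       4     6     5     0     0    16    18    32    30    32    12    23    23    18    22    22    26    11     1     1     1
```

View pics/side1.png

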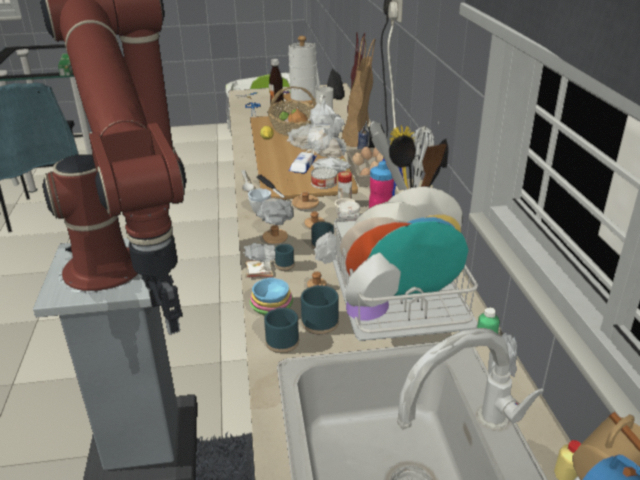

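```bash
cat >> h.py <<'E'
def plan(x,y,z,yaw=0,step=48,dyaw=8.5):
    """rows in tool axes from the present pose to world TCP target at a yaw in deg"""
    T=tool(); p=T[:3,3].copy(); a=np.degrees(np.arctan2(T[1,0],T[0,0])); g=np.array([x,y,z]); rows=[]
    da=(yaw-a+180)%360-180; n=max(1,int(np.ceil(np.linalg.norm(g-p)*1000/step)),int(np.ceil(abs(da)/dyaw)))
    for i in range(n):
        c,s=np.cos(np.radians(a+da*i/n)),np.sin(np.radians(a+da*i/n))
        d=np.array([[c,s,0],[s,-c,0],[0,0,-1]]).T@((g-p)/n)*1000
        rows.append([round(float(v),1) for v in d]+[round(-da/n,2)])
    print("pose",(p*1000).round(1),"yaw",a.round(2),"rows",n); print(rows)
E
python3 - <<'E'
from h import *
P=np.concatenate([np.load(n+".npz")["P"].reshape(-1,3) for n in("top","side")])
for h in (.06,.1,.13,.16,.19,.22,.25):
    print(h,[(y.round(2),P[(abs(P[:,2]-h-.015)<.015)&(abs(P[:,1]-y)<.02)&(P[:,0]>.595),0].min(initial=9).round(3)) for y in np.arange(-.14,-.47,-.04)])
plan(.53,-.15,.22,0)
E
```

```text
0.06 [(np.float64(-0.14), np.float64(0.629)), (np.float64(-0.18), np.float64(0.629)), (np.float64(-0.22), np.float64(0.629)), (np.float64(-0.26), np.float64(0.63)), (np.float64(-0.3), np.float64(0.621)), (np.float64(-0.34), np.float64(0.605)), (np.float64(-0.38), np.float64(0.607)), (np.float64(-0.42), np.float64(0.893)), (np.float64(-0.46), np.float64(0.888))]
0.1 [(np.float64(-0.14), np.float64(0.627)), (np.float64(-0.18), np.float64(0.622)), (np.float64(-0.22), np.float64(0.627)), (np.float64(-0.26), np.float64(0.622)), (np.float64(-0.3), np.float64(0.618)), (np.float64(-0.34), np.float64(0.627)), (np.float64(-0.38), np.float64(0.602)), (np.float64(-0.42), np.float64(0.633)), (np.float64(-0.46), np.float64(0.953))]
0.13 [(np.float64(-0.14), np.float64(0.663)), (np.float64(-0.18), np.float64(0.626)), (np.float64(-0.22), np.float64(0.637)), (np.float64(-0.26), np.float64(0.648)), (np.float64(-0.3), np.float64(0.618)), (np.float64(-0.34), np.float64(0.655)), (np.float64(-0.38), np.float64(0.607)), (np.float64(-0.42), np.float64(0.953)), (np.float64(-0.46), np.float64(0.953))]
0.16 [(
[... 1226 characters left out ...]
.26), np.float64(1.026)), (np.float64(-0.3), np.float64(1.056)), (np.float64(-0.34), np.float64(0.714)), (np.float64(-0.38), np.float64(0.724)), (np.float64(-0.42), np.float64(1.055)), (np.float64(-0.46), np.float64(1.054))]
pose [ 237.5 -578.1  191.6] yaw 22.33 rows 11
[[39.4, -25.9, -2.6, np.float64(2.03)], [38.4, -27.3, -2.6, np.float64(2.03)], [37.5, -28.6, -2.6, np.float64(2.03)], [36.4, -29.9, -2.6, np.float64(2.03)], [35.3, -31.2, -2.6, np.float64(2.03)], [34.2, -32.4, -2.6, np.float64(2.03)], [33.0, -33.6, -2.6, np.float64(2.03)], [31.8, -34.8, -2.6, np.float64(2.03)], [30.6, -35.9, -2.6, np.float64(2.03)], [29.3, -36.9, -2.6, np.float64(2.03)], [28.0, -38.0, -2.6, np.float64(2.03)]]
```

```bash
sed -i 's/round(-da\/n,2)\]/round(float(-da\/n),2)]/' h.py; python3 -c "
from h import *
plan(.46,-.37,.24,0)"
```

```text
pose [ 237.5 -578.1  191.6] yaw 22.33 rows 7
[[40.7, -15.4, -6.9, 3.19], [39.8, -17.7, -6.9, 3.19], [38.7, -19.9, -6.9, 3.19], [37.6, -22.0, -6.9, 3.19], [36.3, -24.0, -6.9, 3.19], [34.9, -26.0, -6.9, 3.19], [33.4, -27.9, -6.9, 3.19]]
```

Request:
step_arm(
  steps=[
    [41,-15,-7,3.2],
    [40,-18,-7,3.2],
    [39,-20,-7,3.2],
    [38,-22,-7,3.2],
    [36,-24,-7,3.2],
    [35,-26,-7,3.2],
    [33,-28,-7,3.2],
    [0,0,0,0],
  ],
  claw=60,
)

```text
time: 1.9
tool_pos: [0.4694, -0.3649, 0.2425]
tool_rot: [0.0, 1.0, -0.011, 0.001]
contact_force: [-0.9, -0.8, 0.1]
gripper_width: 0.598
```

```bash
cat > w.py <<'E'
# wrist measurement: jars by rim annulus, lids by disc, in depth cloud
import sys
from h import *
from scipy.optimize import minimize
O={"lid_small":(.560,-.191,.019,.025),"lid_medium":(.600,.127,.019,.031),"lid_large":(.476,.065,.019,.037),"lid_largest":(.589,.262,.019,.043),
"jar_small":(.490,-.077,.058,.026),"jar_medium":(.606,.0075,.066,.032),"jar_large":(.453,-.391,.074,.038),"jar_largest":(.548,-.335,.082,.044)}
def fit(P,x,y,h,r,jar,dz=.006,name=""):
    near=np.hypot(P[...,0]-x,P[...,1]-y)<r+.02
    m=near&(abs(P[...,2]-h)<dz)
    q=P[m]
    if len(q)<60: return None
    ri=r-.006 if jar else .0135
    def c(v):
        e=np.hypot(q[:,0]-v[0],q[:,1]-v[1]); return np.sum(np.clip(np.maximum(e-r,ri-e),-.001,.004))
    g=np.arange(-.012,.0121,.001); b=min(((c((x+i,y+j)),x+i,y+j) for i in g for j in g))
    v=minimize(c,b[1:],method="Nelder-Mead",options=dict(initial_simplex=[[b[1],b[2]],[b[1]+.001,b[2]],[b[1],b[2]+.001]])).x
    a=np.arctan2(q[:,1]-v[1],q[:,0]-v[0]); cov=len(np.unique((a*18/np.pi).astype(int)))/36
    return v*1000,np.median(q[:,2])*1000,len(q),cov
if __name__=="__main__":
    f=sys.argv[1] if len(sys.argv)>1 else None
    im,d,P=shot("wrist",f); s=state(); print("t",s["time"],np.array(s["tool_pos"]).round(4))
    for k,(x,y,h,r) in O.items():
        o=fit(P,x,y,h,r,k[0]=="j")
        if o: print(k,o[0].round(1),"z",o[1].round(1),"n",o[2],"cov",round(o[3],2))
E
python3 w.py w1.png
```

```text
t 1.95 [ 0.4678 -0.3662  0.2418]
lid_small [ 562.  -190.6] z 16.9 n 1550 cov 0.89
jar_small [491.1 -77. ] z 55.5 n 559 cov 0.5
jar_large [ 455.1 -391.1] z 71.9 n 1736 cov 0.97
jar_largest [ 549.1 -335.3] z 79.8 n 2603 cov 0.97
```

View pics/w1.png

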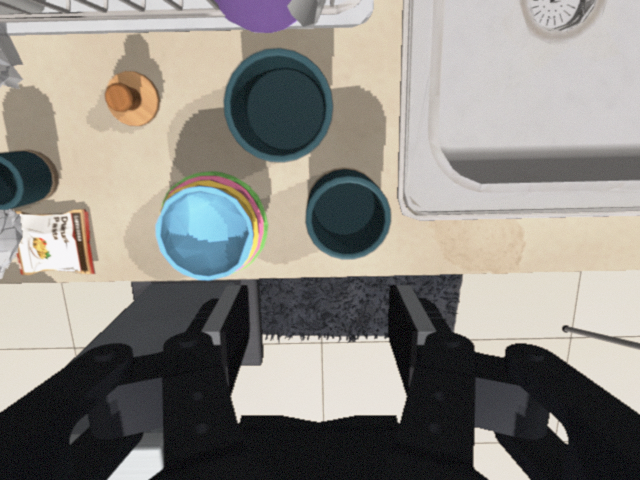

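```bash
python3 -c "
from h import *
plan(.558,-.19,.13,0)"
```

```text
pose [ 467.8 -366.2  241.8] yaw -1.36 rows 5
[[17.2, -35.7, 22.4, -0.27], [17.4, -35.6, 22.4, -0.27], [17.5, -35.5, 22.4, -0.27], [17.7, -35.4, 22.4, -0.27], [17.9, -35.3, 22.4, -0.27]]
```

Request:
step_arm(
  steps=[
    [17,-36,22,-0.3],
    [17,-36,22,-0.3],
    [18,-36,22,-0.3],
    [18,-35,22,-0.3],
    [18,-35,22,-0.3],
    [0,0,0,0],
  ],
)

```text
time: 2.55
tool_pos: [0.5578, -0.1918, 0.1273]
tool_rot: [0.003, 1.0, -0.002, -0.0]
contact_force: [-0.1, -0.7, -0.5]
gripper_width: 0.599
```

```bash
python3 w.py;python3 -c "
from h import *
plan(.562,-.1905,.024,0)"
```

```text
t 2.6 [ 0.558  -0.1941  0.1291]
lid_small [ 561.  -191.7] z 17.1 n 2503 cov 0.97
lid_large [478.  65.] z 16.9 n 2022 cov 0.44
jar_small [492.2 -76.8] z 55.6 n 1434 cov 0.86
jar_medium [607.6   7.7] z 63.4 n 1266 cov 0.39
jar_large [ 455.5 -390.4] z 71.7 n 880 cov 0.28
jar_largest [ 550. -334.] z 79.9 n 5138 cov 0.97
pose [ 558.  -194.1  129.1] yaw -0.31 rows 3
[[1.3, -1.2, 35.0, -0.1], [1.3, -1.2, 35.0, -0.1], [1.3, -1.2, 35.0, -0.1]]
```

Request:
step_arm(
  steps=[
    [2,-1,40,0],
    [2,-1,40,0],
    [0,0,20,0],
    [0,0,4,0],
    [0,0,0,0],
  ],
  claw=60,
)

```text
time: 3.1
tool_pos: [0.5637, -0.2041, 0.0286]
tool_rot: [0.009, 1.0, -0.006, 0.005]
contact_force: [0.0, 0.4, -0.6]
gripper_width: 0.607
```

```bash
python3 -c "
from h import *
shot('wrist','w2.png'); plan(.5615,-.1915,.024,0)"
```

```text
pose [ 564.1 -204.2   29.1] yaw -0.69 rows 1
[[-2.7, -12.7, 5.1, -0.69]]
```

View pics/w2.png

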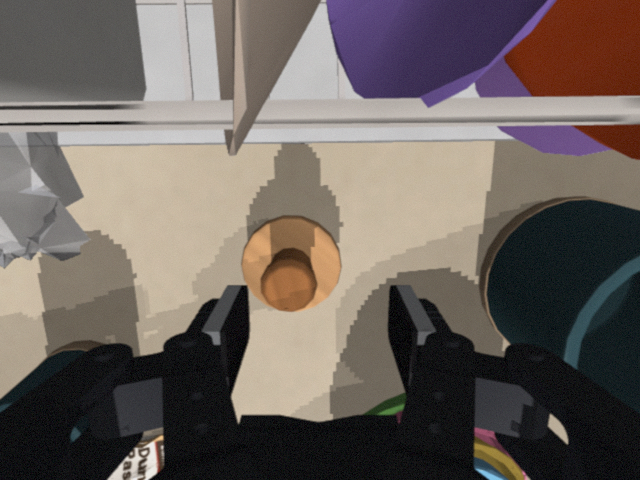

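Request:
step_arm(
  steps=[
    [-2,-12,0,0],
    [0,0,0,0],
    [0,0,0,0],
  ],
)

```text
time: 3.45
tool_pos: [0.5647, -0.1937, 0.0341]
tool_rot: [0.011, 1.0, -0.007, 0.009]
contact_force: [1.2, -0.2, 0.3]
gripper_width: 0.598
```

```bash
python3 -c "
from h import *
print(tool().round(4),state()['joint_vel'],state()['joint_pos']); plan(.5615,-.1915,.024,0)"
```

```text
[[ 0.9997 -0.0138  0.0177  0.5647]
 [-0.0134 -0.9997 -0.0212 -0.1937]
 [ 0.018   0.0209 -0.9996  0.0341]
 [ 0.      0.      0.      1.    ]] [ 0.01039443 -0.01880501  0.00073572  0.00426429  0.00945516  0.00196192] [-0.44896327  0.11736341  1.82070407 -0.01235356  1.17844055  1.13998239]
pose [ 564.7 -193.7   34.1] yaw -0.77 rows 1
[[-3.2, -2.2, 10.1, -0.77]]
```

Request:
step_arm(
  steps=[
    [-2,-1,6,0],
    [-1,-1,6,0],
    [0,0,0,0],
  ],
)

```text
time: 3.75
tool_pos: [0.5629, -0.1919, 0.023]
tool_rot: [0.011, 1.0, -0.006, 0.01]
contact_force: [0.3, -0.3, 0.4]
gripper_width: 0.6
```

```bash
python3 -c "
from h import *
print(tool().round(4)[:3,2]); plan(.5615,-.1915,.024,0)"
```

```text
[ 0.0207 -0.0227 -0.9995]
pose [ 562.9 -191.9   23. ] yaw -0.71 rows 1
[[-1.4, -0.4, -1.0, -0.71]]
```

Close on the knob.

Request:
step_arm(
  steps=[
    [-1,0,0,0],
    [0,0,0,0],
    [0,0,0,0],
    [0,0,0,0],
    [0,0,0,0],
  ],
  claw=0,
)

```text
time: 4.25
tool_pos: [0.5615, -0.1918, 0.0223]
tool_rot: [0.011, 1.0, -0.006, 0.01]
contact_force: [-0.8, 0.3, 0.7]
gripper_width: -0.0
```

```bash
python3 -c "
from h import *
shot('wrist','w3.png');print(tool().round(4)[:3,2]); print(state()['gripper_width'])"
```

```text
[ 0.0197 -0.0224 -0.9996]
0.0013299953361477497
```

View pics/w3.png

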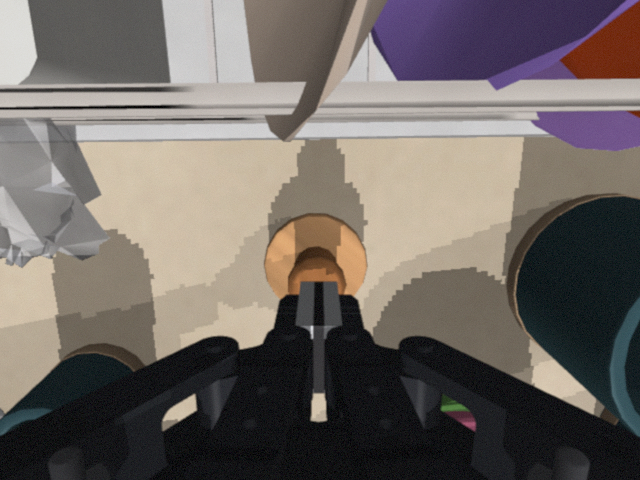

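```bash
python3 w.py; python3 - <<'E'
from h import *
K,E=ext("wrist",np.eye(4)); print(K)
T=tool()
def pr(p): c=np.linalg.inv(E)@np.r_[p,1]; return (K@c[:3]/c[2])[:2].round(1)
print("tcp px",pr([0,0,0]),"10mm behind",pr([0,0,-.019]))
im,d,P=shot("wrist"); Pt=cloud(d,K,E)
for v in range(215,340,6): print(v,d[v,316].round(4),P[v,316].round(4),Pt[v,300].round(4))
E
```

```text
t 4.35 [ 0.5616 -0.1918  0.0224]
lid_small [ 561.  -191.6] z 17.1 n 4892 cov 0.75
jar_small [492.6 -77.9] z 55.5 n 886 cov 0.19
jar_largest [ 550.3 -333.9] z 79.7 n 3180 cov 0.28
[[412.24812099   0.         318.33644381]
 [  0.         412.24812099 233.47954722]
 [  0.           0.           1.        ]]
tcp px [316.2 271.2] 10mm behind [316.1 287.1]
215 0.1934 [ 0.5866 -0.1922  0.0145] [ 0.0213 -0.0084  0.0245]
221 0.1907 [ 0.5845 -0.1921  0.0178] [ 0.0224 -0.0076  0.0066]
227 0.1922 [ 0.5814 -0.1921  0.017 ] [ 0.0199 -0.0076  0.0052]
233 0.1918 [ 0.5788 -0.192   0.0181] [ 0.0168 -0.0076  0.0059]
239 0.194 [ 0.5756 -0.192   0.0167] [ 0.0142 -0.0076  0.005 ]
245 0.1947 [ 0.5726 -0.192   0.0166] [ 0.0116 -0.0076  0.0037]
251 0.1855 [ 0.5725 -0.1918  0.0261] [ 0.0084 -0.0077  0.0045]
257 0.1702 [ 0.5745 -0.1915  0.0415] [ 0.0083 -0.0073 -0.0039]
263 0.1685 [ 0.5726 -0.1915  0.0437] [ 0.0106 -0.0067 -0.0186]
269 0.1679 [ 0.5704 -0.1914  0.0448] [ 0.009  -0.0066 -0.0216]
275 0.168 [ 0.568  -0.1914  0.0453] [ 0.0071 -0.0065 -0.0234]
281 0.1688 [ 0.5654 -0.1914  0.0452] [ 0.0044 -0.0065 -0.023 ]
287 0.1432 [ 0.5725 -0.191   0.0698] [ 0.0117 -0.0055 -0.0468]
293 0.1387 [ 0.5722 -0.1909  0.0745] [ 0.0675  0.0007 -0.1804]
299 0.1332 [ 0.5724 -0.1908  0.0801] [ 0.0119 -0.005  -0.0573]
305 0.1281 [ 0.5727 -0.1907  0.0854] [ 0.0116 -0.0049 -0.0613]
311 0.125 [ 0.5722 -0.1907  0.0887] [ 0.0119 -0.0047 -0.066 ]
317 0.1215 [ 0.5719 -0.1906  0.0923] [ 0.0115 -0.0045 -0.0693]
323 0.1178 [ 0.5719 -0.1905  0.0961] [ 0.0122 -0.0043 -0.0743]
329 0.1165 [ 0.5709 -0.1905  0.0977] [ 0.0125 -0.0041 -0.0785]
335 0.116 [ 0.5694 -0.1905  0.0986] [ 0.0133 -0.0039 -0.0831]
```

```bash
python3 - <<'E'
from h import *
K,E=ext("side")
for p in ([.2375,-.5781,.1916],[.2375,-.5781,.2366]):
    c=np.linalg.inv(E)@np.r_[p,1]; print((K@c[:3]/c[2])[:2])
T=tool(); im,d,P=shot("side"); 
m=(np.hypot(P[...,0]-T[0,3],P[...,1]-T[1,3])<.03)
q=P[m]; print(np.histogram(q[:,2],bins=np.arange(0,.24,.01)))
for p in (T[:3,3],T[:3,3]+[0,0,.045]):
    c=np.linalg.inv(E)@np.r_[p,1]; uv=(K@c[:3]/c[2])[:2]; print(uv)
u,v=uv.astype(int); cv2.imwrite("pics/s2.png",cv2.resize(im[v-60:v+50,u-70:u+70],None,fx=5,fy=5,interpolation=2)[...,::-1])
E
```

```text
[168.69639002 340.76042664]
[165.20277777 321.2633854 ]
(array([ 3, 51, 59, 25, 50,  4, 14, 31, 37, 19,  6, 14,  8, 22, 22, 34, 42,
       12,  6,  3,  7,  8, 21]), array([0.  , 0.01, 0.02, 0.03, 0.04, 0.05, 0.06, 0.07, 0.08, 0.09, 0.1 ,
       0.11, 0.12, 0.13, 0.14, 0.15, 0.16, 0.17, 0.18, 0.19, 0.2 , 0.21,
       0.22, 0.23]))
[316.16226072 281.17743044]
[315.85733317 266.40693167]
```

View pics/s2.png

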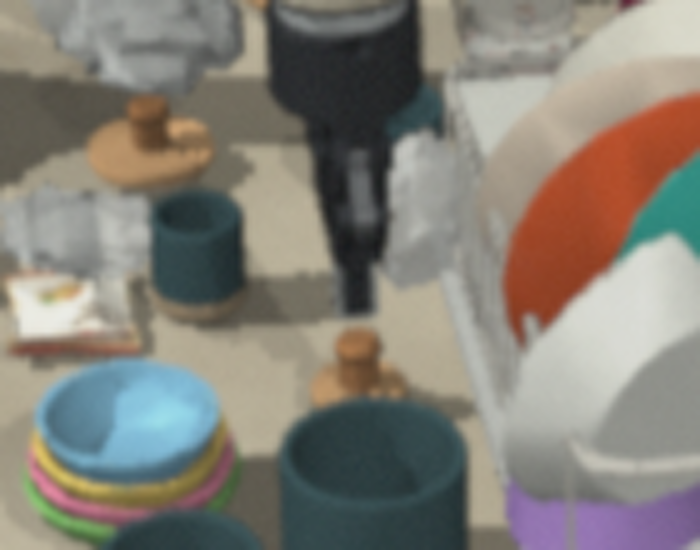

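```bash
sed -i 's/T=tool(); p=T\[:3,3\].copy()/T=tool(); p=T[:3,3]-.045*T[:3,2]/; s/print("pose"/print("tilt",T[:3,2].round(4)); print("tip"/' h.py; python3 -c "
from h import *
plan(.5613,-.1917,.025,0,15)"
```

```text
tilt [ 0.0197 -0.0223 -0.9996]
tip [ 560.6 -190.8   67.3] yaw -0.71 rows 3
[[0.2, 0.3, 14.1, -0.24], [0.2, 0.3, 14.1, -0.24], [0.2, 0.3, 14.1, -0.24]]
```

Request:
step_arm(
  steps=[
    [0,0,0,0],
    [0,0,0,0],
    [0,0,14,0],
    [0,0,14,0],
    [0,0,10,0],
    [0,0,4,0],
    [0,0,0,0],
  ],
  claw=60,
)

```text
time: 5.15
tool_pos: [0.5612, -0.1923, -0.025]
tool_rot: [0.011, 1.0, -0.006, 0.009]
contact_force: [-0.5, -0.5, 1.4]
gripper_width: 0.6
```

```bash
python3 -c "
from h import *
plan(.5613,-.1917,.025,0,15);print(state()['gripper_width'])"
```

```text
tilt [ 0.0173 -0.0211 -0.9996]
tip [ 560.5 -191.3   20. ] yaw -0.71 rows 1
[[0.8, 0.4, -5.0, -0.71]]
0.6002484729930965
```

Request:
step_arm(
  steps=[
    [1,0,-4,0],
    [0,0,0,0],
    [0,0,0,0],
    [0,0,0,0],
    [0,0,0,0],
  ],
  claw=0,
)

```text
time: 5.65
tool_pos: [0.5638, -0.193, -0.0187]
tool_rot: [0.011, 1.0, -0.006, 0.01]
contact_force: [-0.4, 0.6, -0.8]
gripper_width: 0.239
```

Request:
step_arm(
  steps=[
    [0,0,0,0],
    [0,0,0,0],
  ],
)

```text
time: 5.85
tool_pos: [0.5636, -0.1929, -0.0189]
tool_rot: [0.011, 1.0, -0.006, 0.01]
contact_force: [0.1, 0.5, -0.9]
gripper_width: 0.236
```

```bash
python3 -c "
from h import *
plan(.5613,-.1917,.025,0,15);print(state()['gripper_width'])"
```

```text
tilt [ 0.0201 -0.0228 -0.9995]
tip [ 562.7 -191.8   26.1] yaw -0.7 rows 1
[[-1.4, -0.1, 1.1, -0.7]]
0.23643335820819505
```

Request:
step_arm(
  steps=[
    [0,0,-10,0],
    [0,0,-20,0],
    [0,0,-25,0],
    [0,0,-20,0],
    [0,0,-10,0],
    [0,0,0,0],
    [0,0,0,0],
  ],
)

```text
time: 6.55
tool_pos: [0.5609, -0.1903, 0.0704]
tool_rot: [0.011, 1.0, -0.006, 0.009]
contact_force: [-0.3, -0.3, -0.8]
gripper_width: 0.239
```

```bash
cat > held.py <<'E'
# held lid (size r mm) seen by the wrist camera, in world; and its offset from the tip
from w import *
import sys
r=float(sys.argv[1])/1000
T=tool(); im,d,P=shot("wrist",sys.argv[2] if len(sys.argv)>2 else None)
tip=T[:3,3]-.045*T[:3,2]; print("tip",(tip*1000).round(1),"tilt",T[:3,2].round(3),"w",round(state()["gripper_width"],3),"t",state()["time"],"F",np.round(state()["contact_force"],1))
o=fit(P,tip[0],tip[1],tip[2]-.008,r,False,.006)
print("lid",o and (o[0].round(1),o[1].round(1),o[2],round(o[3],2)))
if o:
    q=P[(np.hypot(P[...,0]-o[0][0]/1000,P[...,1]-o[0][1]/1000)<r-.003)&(abs(P[...,2]-o[1]/1000)<.004)]
    A=np.c_[q[:,:2]-q[:,:2].mean(0),np.ones(len(q))]; print("slope",np.linalg.lstsq(A,q[:,2],rcond=None)[0][:2].round(3))
for k in sys.argv[3:]:
    x,y,h,rr=O[k]; j=fit(P,x,y,h,rr,k[0]=="j"); print(k,j and (j[0].round(1),j[1].round(1),j[2],round(j[3],2)))
E
python3 held.py 25 w4.png jar_small; python3 -c "
from h import *
plan(.493,-.077,.12,0,25)"
```

```text
tip [ 560.  -189.3  115.4] tilt [ 0.018 -0.022 -1.   ] w 0.237 t 6.6 F [ 0.9 -0.4 -0.6]
lid (array([ 560.8, -190.5]), np.float64(107.8), 5003, 0.47)
slope [-0.044 -0.018]
jar_small (array([492. , -77.1]), np.float64(55.8), 1475, 0.56)
tilt [ 0.0183 -0.0218 -0.9996]
tip [ 560.  -189.3  115.2] yaw -0.7 rows 6
[[-11.4, -18.6, -0.8, -0.12], [-11.4, -18.6, -0.8, -0.12], [-11.3, -18.6, -0.8, -0.12], [-11.3, -18.7, -0.8, -0.12], [-11.2, -18.7, -0.8, -0.12], [-11.2, -18.7, -0.8, -0.12]]
```

View pics/w4.png

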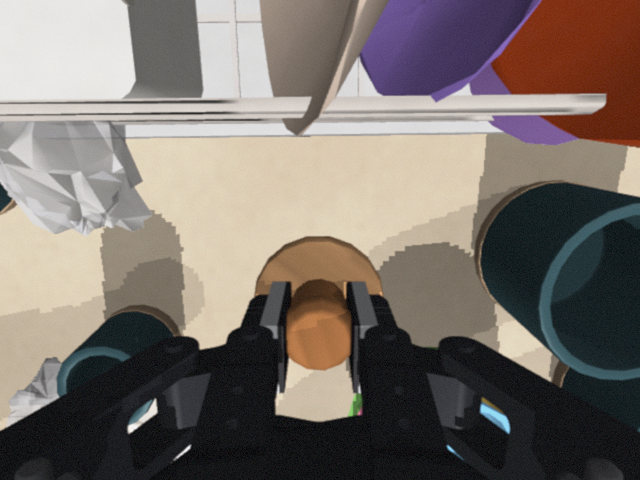

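Request:
step_arm(
  steps=[
    [-11,-18,0,0],
    [-12,-20,0,0],
    [-14,-22,0,0],
    [-12,-20,0,0],
    [-10,-17,0,0],
    [-6,-10,0,0],
    [-2,-3,0,0],
    [0,0,0,0],
  ],
)

```text
time: 7.4
tool_pos: [0.4872, -0.0747, 0.057]
tool_rot: [0.009, 1.0, -0.007, 0.002]
contact_force: [-0.1, -1.5, 0.7]
gripper_width: 0.232
```

```bash
python3 held.py 25 w5.png jar_small; python3 -c "
from h import *
plan(.4914,-.076,.115,0,25)"
```

```text
tip [487.1 -73.9 102. ] tilt [ 0.004 -0.017 -1.   ] w 0.237 t 7.45 F [0.4 0.  0.4]
lid (array([487.7, -75.1]), np.float64(94.2), 4998, 0.47)
slope [-0.047 -0.016]
jar_small (array([491.8, -75.8]), np.float64(55.9), 1912, 0.53)
tilt [ 0.0036 -0.0171 -0.9998]
tip [487.2 -74.1 102. ] yaw -0.82 rows 1
[[4.2, 1.8, -13.0, -0.82]]
```

Request:
step_arm(
  steps=[
    [4,1,4,0],
    [0,0,6,0],
    [0,0,2,0],
    [0,0,0,0],
    [0,0,0,0],
  ],
)

```text
time: 7.95
tool_pos: [0.4931, -0.0785, 0.0439]
tool_rot: [0.009, 1.0, -0.009, 0.002]
contact_force: [0.3, -0.7, -1.1]
gripper_width: 0.234
```

```bash
python3 held.py 25 w6.png jar_small
```

```text
tip [492.9 -77.8  88.9] tilt [ 0.004 -0.018 -1.   ] w 0.24 t 8.0 F [0.3 0.8 0.5]
lid (array([493.5, -78.9]), np.float64(81.2), 4995, 0.47)
slope [-0.053 -0.016]
jar_small (array([492.4, -75.7]), np.float64(55.7), 1136, 0.44)
```

View pics/w6.png

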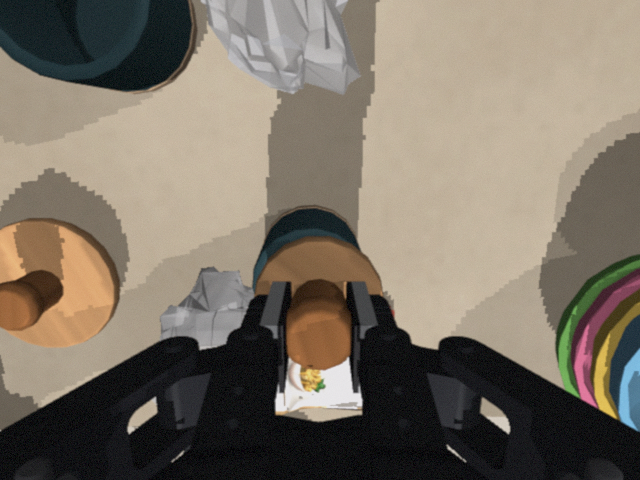

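Request:
step_arm(
  steps=[
    [-1,-3,0,0],
    [0,0,0,0],
    [0,0,0,0],
  ],
)

```text
time: 8.3
tool_pos: [0.4923, -0.0753, 0.0444]
tool_rot: [0.009, 1.0, -0.009, 0.002]
contact_force: [-0.5, 0.0, 0.2]
gripper_width: 0.236
```

```bash
python3 held.py 25 w7.png jar_small
```

```text
tip [492.1 -74.5  89.3] tilt [ 0.005 -0.018 -1.   ] w 0.237 t 8.35 F [-1.3  0.1  0.4]
lid (array([492.7, -75.7]), np.float64(81.6), 5005, 0.47)
slope [-0.054 -0.018]
jar_small (array([492.4, -75.8]), np.float64(55.7), 1167, 0.42)
```

Aligned; lower 17 mm.

Request:
step_arm(
  steps=[
    [0,0,4,0],
    [0,0,4,0],
    [0,0,3,0],
    [0,0,2,0],
    [0,0,0,0],
    [0,0,0,0],
  ],
)

```text
time: 8.95
tool_pos: [0.4921, -0.0755, 0.0299]
tool_rot: [0.009, 1.0, -0.008, 0.002]
contact_force: [-0.9, 0.6, -0.1]
gripper_width: 0.231
```

```bash
python3 held.py 25 w8.png jar_small
```

```text
tip [491.9 -74.7  74.9] tilt [ 0.004 -0.018 -1.   ] w 0.237 t 9.0 F [0.2 0.1 0.5]
lid (array([492.5, -75.9]), np.float64(67.1), 5000, 0.47)
slope [-0.05  -0.016]
jar_small (array([495. , -75.7]), np.float64(55.4), 709, 0.44)
```

Request:
step_arm(
  steps=[
    [0,0,2,0],
    [0,0,1,0],
    [0,0,0,0],
  ],
)

```text
time: 9.3
tool_pos: [0.493, -0.0756, 0.0282]
tool_rot: [0.009, 1.0, -0.008, 0.003]
contact_force: [-0.5, -0.1, -1.7]
gripper_width: 0.234
```

```bash
python3 held.py 25 w9.png
```

```text
tip [492.8 -74.8  73.2] tilt [ 0.006 -0.018 -1.   ] w 0.239 t 9.35 F [0.3 0.5 1.3]
lid (array([493.4, -75.9]), np.float64(65.5), 4996, 0.47)
slope [-0.042 -0.016]
```

Request:
step_arm(
  steps=[
    [0,0,0,0],
    [0,0,0,0],
    [0,0,0,0],
    [0,0,-10,0],
    [0,0,-25,0],
    [0,0,-25,0],
    [0,0,-15,0],
    [0,0,0,0],
  ],
  claw=60,
)

```text
time: 10.15
tool_pos: [0.4921, -0.0742, 0.1069]
tool_rot: [0.009, 1.0, -0.009, 0.003]
contact_force: [0.0, 0.5, 0.4]
gripper_width: 0.604
```

```bash
cat > seat.py <<'E'
# seated lid check: disc centre, height and slope; jar outline compared
from w import *
k=sys.argv[1]; im,d,P=shot("wrist",sys.argv[2] if len(sys.argv)>2 else None)
x,y,h,r=O["jar_"+k]; o=fit(P,x,y,h+.009,r-.001,False,.007); print("lid on",k,o and (o[0].round(1),o[1].round(1),o[2],round(o[3],2)),"want z",h*1000+9-2)
if o:
    q=P[(np.hypot(P[...,0]-o[0][0]/1000,P[...,1]-o[0][1]/1000)<r-.003)&(abs(P[...,2]-o[1]/1000)<.004)]
    A=np.c_[q[:,:2]-q[:,:2].mean(0),np.ones(len(q))]; print("slope",np.linalg.lstsq(A,q[:,2],rcond=None)[0][:2].round(3))
E
python3 seat.py small; python3 w.py; python3 -c "
from h import *
plan(.598,.126,.1,0,40)"
```

```text
lid on small (array([492.4, -76.1]), np.float64(65.1), 3930, 0.97) want z 65.0
slope [ 0.002 -0.001]
t 10.25 [ 0.4906 -0.0738  0.1043]
lid_medium [601.  125.7] z 16.7 n 2289 cov 0.39
lid_large [477.3  66.8] z 17.0 n 7404 cov 0.97
jar_small [493.6 -75.8] z 63.2 n 396 cov 0.94
jar_medium [607.7   8. ] z 63.7 n 3102 cov 0.67
tilt [ 0.0011 -0.0168 -0.9999]
tip [490.5 -73.1 149.3] yaw -0.98 rows 6
[[17.3, -33.5, 8.2, -0.16], [17.4, -33.4, 8.2, -0.16], [17.5, -33.4, 8.2, -0.16], [17.6, -33.3, 8.2, -0.16], [17.7, -33.3, 8.2, -0.16], [17.8, -33.2, 8.2, -0.16]]
```

Request:
step_arm(
  steps=[
    [12,-24,3,0],
    [17,-33,6,0],
    [19,-36,8,0],
    [19,-36,8,0],
    [17,-33,8,0],
    [12,-22,6,0],
    [6,-10,2,0],
    [0,0,0,0],
  ],
)

```text
time: 11.05
tool_pos: [0.5929, 0.1232, 0.047]
tool_rot: [0.009, 1.0, -0.01, -0.007]
contact_force: [-1.0, 0.6, -0.1]
gripper_width: 0.602
```

```bash
python3 w.py; python3 -c "
from h import *
plan(.6007,.1262,.026,0,20)"
```

```text
t 11.1 [0.5924 0.1226 0.047 ]
lid_medium [600.7 127.2] z 17.1 n 7873 cov 0.97
lid_large [478.4  67.1] z 17.1 n 1546 cov 0.19
lid_largest [591.1 264.4] z 17.1 n 14413 cov 0.89
jar_medium [608.6   9.7] z 63.8 n 5412 cov 0.92
tilt [-0.0151 -0.019  -0.9997]
tip [593.1 123.4  92. ] yaw -1.22 rows 4
[[1.9, -0.7, 16.5, -0.3], [1.9, -0.7, 16.5, -0.3], [1.9, -0.7, 16.5, -0.3], [1.9, -0.7, 16.5, -0.3]]
```

Request:
step_arm(
  steps=[
    [3,-2,10,0],
    [3,-2,15,0],
    [2,-1,15,0],
    [0,0,12,0],
    [0,0,6,0],
    [0,0,2,0],
    [0,0,0,0],
  ],
)

```text
time: 11.8
tool_pos: [0.5977, 0.1217, -0.0196]
tool_rot: [0.01, 1.0, -0.013, -0.009]
contact_force: [-0.7, 0.5, -0.2]
gripper_width: 0.601
```

```bash
python3 w.py; python3 -c "
from h import *
plan(.6008,.127,.026,0,20)"
```

```text
t 11.85 [ 0.5979  0.1218 -0.0194]
lid_medium [600.7 127.1] z 17.2 n 13016 cov 0.97
lid_largest [590. 259.] z 17.0 n 7298 cov 0.39
jar_medium [608.8  10.3] z 63.3 n 2312 cov 0.25
tilt [-0.018  -0.0202 -0.9996]
tip [598.7 122.7  25.6] yaw -1.53 rows 1
[[2.0, -4.4, -0.4, -1.53]]
```

Request:
step_arm(
  steps=[
    [2,-4,0,-1.5],
    [0,0,0,0],
    [0,0,0,0],
  ],
)

```text
time: 12.15
tool_pos: [0.6017, 0.1264, -0.0176]
tool_rot: [0.01, 1.0, 0.001, -0.007]
contact_force: [-0.3, -0.1, 0.3]
gripper_width: 0.602
```

Request:
step_arm(
  steps=[
    [0,0,0,0],
    [0,0,0,0],
    [0,0,0,0],
    [0,0,0,0],
    [0,0,0,0],
    [0,0,0,0],
  ],
  claw=0,
)

```text
time: 12.75
tool_pos: [0.6027, 0.1266, -0.0163]
tool_rot: [0.01, 1.0, 0.001, -0.006]
contact_force: [-0.3, 0.0, 1.2]
gripper_width: 0.231
```

Request:
step_arm(
  steps=[
    [0,0,-12,0],
    [0,0,-22,0],
    [0,0,-25,0],
    [0,0,-18,0],
    [0,0,-10,0],
    [0,0,-3,0],
    [0,0,0,0],
  ],
)

```text
time: 13.45
tool_pos: [0.6026, 0.1282, 0.0786]
tool_rot: [0.01, 1.0, 0.001, -0.007]
contact_force: [0.4, -0.3, -1.1]
gripper_width: 0.235
```

```bash
python3 held.py 31 w10.png jar_medium; python3 -c "
from h import *
plan(.609,.010,.12,0,20)"
```

```text
tip [603.3 129.1 123.6] tilt [-0.015 -0.02  -1.   ] w 0.242 t 13.5 F [ 0.3  0.1 -0.5]
lid (array([600.7, 128.2]), np.float64(112.1), 8290, 0.69)
slope [-0.006 -0.006]
jar_medium (array([608.5,   9.6]), np.float64(63.9), 4796, 0.97)
tilt [-0.0151 -0.02   -0.9997]
tip [603.1 129.1 123.2] yaw 0.13 rows 6
[[0.9, 19.9, 0.5, 0.02], [0.9, 19.9, 0.5, 0.02], [1.0, 19.9, 0.5, 0.02], [1.0, 19.9, 0.5, 0.02], [1.0, 19.9, 0.5, 0.02], [1.0, 19.9, 0.5, 0.02]]
```

Request:
step_arm(
  steps=[
    [1,12,0,0],
    [1,18,0,0],
    [1,22,0,0],
    [1,22,0,0],
    [1,18,0,0],
    [1,13,0,0],
    [1,7,0,0],
    [0,2,0,0],
  ],
)

```text
time: 14.3
tool_pos: [0.6041, 0.0059, 0.0711]
tool_rot: [0.011, 1.0, 0.001, -0.015]
contact_force: [-0.2, 0.1, -0.1]
gripper_width: 0.235
```

Request:
step_arm(
  steps=[
    [0,0,0,0],
    [0,0,0,0],
  ],
)

```text
time: 14.5
tool_pos: [0.6038, 0.0062, 0.0705]
tool_rot: [0.01, 1.0, 0.001, -0.016]
contact_force: [-0.4, 0.6, -0.4]
gripper_width: 0.232
```

```bash
python3 held.py 31 w11.png jar_medium
```

```text
tip [605.2   7.2 115.5] tilt [-0.031 -0.021 -0.999] w 0.233 t 14.55 F [ 0.1 -0.1 -0.7]
lid (array([602.3,   6.1]), np.float64(103.8), 8198, 0.69)
slope [-0.023 -0.009]
jar_medium (array([608.2,   8.5]), np.float64(63.9), 2289, 0.5)
```

Request:
step_arm(
  steps=[
    [3,-2,4,0],
    [3,-1,6,0],
    [0,0,5,0],
    [0,0,2,0],
    [0,0,0,0],
    [0,0,0,0],
  ],
)

```text
time: 15.15
tool_pos: [0.6094, 0.0114, 0.0512]
tool_rot: [0.01, 1.0, 0.003, -0.016]
contact_force: [-0.1, -0.1, -1.0]
gripper_width: 0.234
```

```bash
python3 held.py 31 w12.png jar_medium
```

```text
tip [610.9  12.3  96.1] tilt [-0.032 -0.02  -0.999] w 0.238 t 15.2 F [-0.4  0.2 -1.2]
lid (array([608. ,  11.3]), np.float64(84.5), 8217, 0.69)
slope [-0.024 -0.008]
jar_medium (array([609.1,   8.5]), np.float64(63.7), 1322, 0.39)
```

View pics/w12.png

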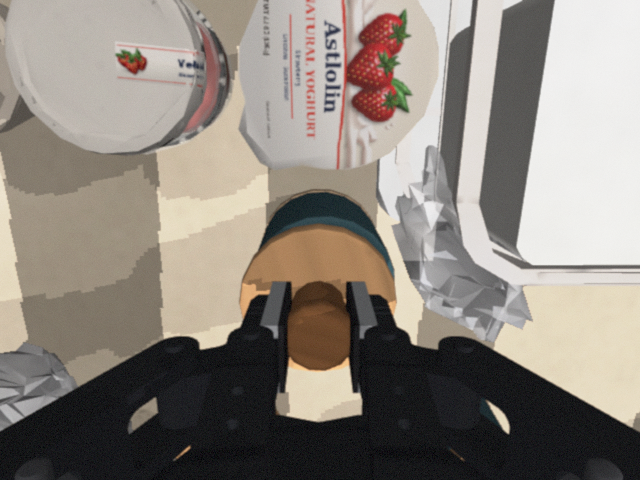

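Request:
step_arm(
  steps=[
    [1,3,0,0],
    [0,0,0,0],
    [0,0,0,0],
  ],
)

```text
time: 15.5
tool_pos: [0.6109, 0.0078, 0.0519]
tool_rot: [0.01, 1.0, 0.003, -0.016]
contact_force: [-0.2, 0.3, -0.3]
gripper_width: 0.232
```

```bash
python3 held.py 31 w13.png jar_medium
```

```text
tip [612.3   8.7  96.9] tilt [-0.031 -0.02  -0.999] w 0.238 t 15.55 F [-0.   0.3 -1.3]
lid (array([609.4,   7.7]), np.float64(85.2), 8216, 0.69)
slope [-0.022 -0.008]
jar_medium (array([609.8,   8.9]), np.float64(63.4), 863, 0.42)
```

Request:
step_arm(
  steps=[
    [0,-0.5,4,0],
    [0,-0.5,4,0],
    [0,0,2,0],
    [0,0,1,0],
    [0,0,0,0],
    [0,0,0,0],
  ],
)

```text
time: 16.15
tool_pos: [0.6102, 0.0087, 0.0401]
tool_rot: [0.01, 1.0, 0.003, -0.016]
contact_force: [-1.2, -0.2, 0.4]
gripper_width: 0.236
```

```bash
python3 held.py 31 w14.png
```

```text
tip [611.7   9.6  85.1] tilt [-0.032 -0.02  -0.999] w 0.237 t 16.2 F [0.  0.6 0.5]
lid (array([608.8,   8.6]), np.float64(73.4), 8220, 0.69)
slope [-0.022 -0.009]
```

Request:
step_arm(
  steps=[
    [0,0,0.5,0],
    [0,0,0,0],
    [0,0,0,0],
    [0,0,0,0],
    [0,0,-10,0],
    [0,0,-20,0],
    [0,0,-20,0],
    [0,0,-5,0],
  ],
  claw=60,
)

```text
time: 17.0
tool_pos: [0.6119, 0.0099, 0.0972]
tool_rot: [0.01, 1.0, 0.003, -0.016]
contact_force: [1.0, 0.8, 0.4]
gripper_width: 0.6
```

```bash
python3 seat.py medium;python3 w.py; python3 -c "
from h import *
plan(.477,.066,.11,0,25)"
```

```text
lid on medium (array([609.2,   8.4]), np.float64(73.2), 7906, 0.97) want z 73.0
slope [ 0.001 -0.001]
t 17.1 [0.6112 0.0099 0.0956]
lid_large [477.2  66.8] z 17.2 n 2352 cov 0.44
jar_medium [610.    8.5] z 71.2 n 602 cov 0.92
tilt [-0.0339 -0.0201 -0.9992]
tip [612.7  10.9 140.6] yaw 0.32 rows 6
[[-22.6, -9.3, 5.1, 0.05], [-22.6, -9.3, 5.1, 0.05], [-22.6, -9.3, 5.1, 0.05], [-22.6, -9.3, 5.1, 0.05], [-22.6, -9.2, 5.1, 0.05], [-22.6, -9.2, 5.1, 0.05]]
```

Request:
step_arm(
  steps=[
    [-12,-5,0,0],
    [-20,-8,0,0],
    [-24,-10,5,0],
    [-24,-10,6,0],
    [-22,-9,6,0],
    [-16,-7,6,0],
    [-8,-4,4,0],
    [0,0,0,0],
  ],
)

```text
time: 17.9
tool_pos: [0.468, 0.0651, 0.0615]
tool_rot: [0.009, 1.0, 0.003, -0.025]
contact_force: [-0.3, 0.6, 0.9]
gripper_width: 0.601
```

```bash
python3 w.py; python3 -c "
from h import *
plan(.477,.0665,.026,0,25)"
```

```text
t 17.95 [0.4687 0.0649 0.0619]
lid_large [476.9  66.5] z 17.1 n 10870 cov 0.97
jar_small [492.8 -73.5] z 56.9 n 2250 cov 0.58
jar_medium [606.8   8.9] z 63.7 n 875 cov 0.22
tilt [-0.0499 -0.019  -0.9986]
tip [470.9  65.8 106.9] yaw 0.29 rows 4
[[1.5, -0.2, 20.2, 0.07], [1.5, -0.2, 20.2, 0.07], [1.5, -0.2, 20.2, 0.07], [1.5, -0.2, 20.2, 0.07]]
```

Request:
step_arm(
  steps=[
    [3,-1,12,0],
    [3,-1,18,0],
    [3,0,18,0],
    [1,0,14,0],
    [0,0,8,0],
    [0,0,4,0],
    [0,0,0,0],
    [0,0,0,0],
  ],
)

```text
time: 18.75
tool_pos: [0.4819, 0.0638, -0.0162]
tool_rot: [0.01, 1.0, 0.001, -0.022]
contact_force: [-0.4, 0.6, 0.1]
gripper_width: 0.6
```

```bash
python3 -c "
from h import *
plan(.4769,.0665,.026,0,25)"
```

```text
tilt [-0.0446 -0.0193 -0.9988]
tip [483.9  64.6  28.8] yaw 0.12 rows 1
[[-7.0, -1.9, 2.8, 0.12]]
```

Request:
step_arm(
  steps=[
    [-6,-2,2,0],
    [0,0,0,0],
    [0,0,0,0],
  ],
)

```text
time: 19.05
tool_pos: [0.4767, 0.0659, -0.0164]
tool_rot: [0.01, 1.0, 0.001, -0.021]
contact_force: [-0.5, -0.9, -0.6]
gripper_width: 0.598
```

```bash
python3 -c "
from h import *
plan(.4769,.0665,.026,0,25)"
```

```text
tilt [-0.0413 -0.0193 -0.999 ]
tip [478.6  66.8  28.6] yaw 0.12 rows 1
[[-1.7, 0.3, 2.6, 0.12]]
```

Good; close and lift.

Request:
step_arm(
  steps=[
    [-1,0,1,0],
    [0,0,0,0],
    [0,0,0,0],
    [0,0,0,0],
    [0,0,0,0],
    [0,0,0,0],
  ],
  claw=0,
)

```text
time: 19.65
tool_pos: [0.4765, 0.066, -0.0163]
tool_rot: [0.01, 1.0, 0.001, -0.019]
contact_force: [-0.9, 0.2, 0.8]
gripper_width: 0.236
```

Request:
step_arm(
  steps=[
    [0,0,-12,0],
    [0,0,-22,0],
    [0,0,-28,0],
    [0,0,-28,0],
    [0,0,-22,0],
    [0,0,-12,0],
    [0,0,-3,0],
    [0,0,0,0],
  ],
)

```text
time: 20.45
tool_pos: [0.4802, 0.0686, 0.1175]
tool_rot: [0.01, 1.0, 0.001, -0.021]
contact_force: [-0.7, -0.5, -1.4]
gripper_width: 0.239
```

```bash
python3 held.py 37 w15.png; python3 -c "
from h import *
plan(.455,-.391,.16,0,25)"
```

```text
tip [482.1  69.4 162.5] tilt [-0.041 -0.019 -0.999] w 0.236 t 20.5 F [ 0.4  0.6 -0.5]
lid (array([481. ,  68.4]), np.float64(151.1), 14380, 0.75)
slope [-0.002 -0.007]
tilt [-0.0418 -0.0192 -0.9989]
tip [481.9  69.4 162. ] yaw 0.13 rows 19
[[-1.5, 24.2, 0.1, 0.01], [-1.5, 24.2, 0.1, 0.01], [-1.5, 24.2, 0.1, 0.01], [-1.5, 24.2, 0.1, 0.01], [-1.5, 24.2, 0.1, 0.01], [-1.5, 24.2, 0.1, 0.01], [-1.5, 24.2, 0.1, 0.01], [-1.4, 24.2, 0.1, 0.01], [-1.4, 24.2, 0.1, 0.01], [-1.4, 24.2, 0.1, 0.01], [-1.4, 24.2, 0.1, 0.01], [-1.4, 24.2, 0.1, 0.01], [-1.4, 24.2, 0.1, 0.01], [-1.4, 24.2, 0.1, 0.01], [-1.4, 24.2, 0.1, 0.01], [-1.4, 24.2, 0.1, 0.01], [-1.4, 24.2, 0.1, 0.01], [-1.4, 24.2, 0.1, 0.01], [-1.4, 24.2, 0.1, 0.01]]
```

Request:
step_arm(
  steps=[
    [-1,15,0,0],
    [-1,25,0,0],
    [-2,32,0,0],
    [-2,34,0,0],
    [-2,34,0,0],
    [-2,34,0,0],
    [-2,34,0,0],
    [-2,34,0,0],
  ],
)

```text
time: 21.3
tool_pos: [0.4585, -0.1762, 0.108]
tool_rot: [0.006, 0.999, 0.006, -0.032]
contact_force: [1.1, -0.4, -0.5]
gripper_width: 0.236
```

Request:
step_arm(
  steps=[
    [-2,34,0,0],
    [-2,34,0,0],
    [-2,34,0,0],
    [-2,30,0,0],
    [-2,22,0,0],
    [-1,12,0,0],
    [0,4,0,0],
    [0,0,0,0],
  ],
)

```text
time: 22.1
tool_pos: [0.4404, -0.3514, 0.0959]
tool_rot: [-0.002, 0.999, 0.003, -0.041]
contact_force: [-1.2, -0.2, 0.6]
gripper_width: 0.233
```

```bash
python3 held.py 37 w16.png jar_large
```

```text
tip [ 444.  -351.6  140.7] tilt [-0.081  0.004 -0.997] w 0.234 t 22.15 F [-0.2 -0.1  0.1]
lid (array([ 442. , -352.1]), np.float64(128.8), 14102, 0.75)
slope [-0.042  0.015]
jar_large (array([ 454.9, -390.4]), np.float64(71.8), 3556, 0.67)
```

Request:
step_arm(
  steps=[
    [3,8,2,0],
    [4,12,4,0],
    [4,10,6,0],
    [3,6,6,0],
    [1,2,4,0],
    [0,0,2,0],
    [0,0,0,0],
    [0,0,0,0],
  ],
)

```text
time: 22.95
tool_pos: [0.4557, -0.389, 0.0672]
tool_rot: [-0.003, 0.999, 0.005, -0.041]
contact_force: [0.1, 0.1, 0.0]
gripper_width: 0.237
```

```bash
python3 held.py 37 w17.png jar_large
```

```text
tip [ 459.3 -389.2  112. ] tilt [-0.082  0.005 -0.997] w 0.234 t 23.0 F [-0.7 -0.4 -0.5]
lid (array([ 457.3, -389.8]), np.float64(100.1), 14078, 0.75)
slope [-0.043  0.018]
jar_large (array([ 456.1, -391.3]), np.float64(71.5), 1094, 0.33)
```

View pics/w17.png

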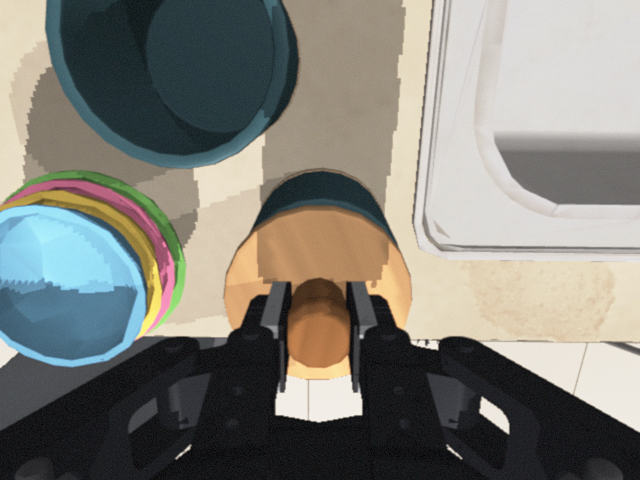

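Request:
step_arm(
  steps=[
    [0,1,3,0],
    [0,0,4,0],
    [0,0,2,0],
    [0,0,0,0],
    [0,0,0,0],
  ],
)

```text
time: 23.5
tool_pos: [0.455, -0.3898, 0.0583]
tool_rot: [-0.002, 0.999, 0.005, -0.041]
contact_force: [-0.3, -1.0, 0.1]
gripper_width: 0.235
```

```bash
python3 held.py 37 w18.png jar_large
```

```text
tip [ 458.7 -390.   103.1] tilt [-0.081  0.004 -0.997] w 0.235 t 23.55 F [ 0.  -0.4 -1.2]
lid (array([ 456.7, -390.5]), np.float64(91.2), 14090, 0.75)
slope [-0.043  0.017]
jar_large (array([ 457., -391.]), np.float64(70.8), 628, 0.33)
```

Request:
step_arm(
  steps=[
    [0,0,3,0],
    [0,0.5,3,0],
    [0,0,2,0],
    [0,0,1,0],
    [0,0,0,0],
    [0,0,0,0],
  ],
)

```text
time: 24.15
tool_pos: [0.4542, -0.3906, 0.0491]
tool_rot: [-0.002, 0.999, 0.005, -0.041]
contact_force: [-0.1, 0.3, 0.7]
gripper_width: 0.236
```

```bash
python3 held.py 37 w19.png
```

```text
tip [ 457.9 -390.7   93.9] tilt [-0.081  0.004 -0.997] w 0.234 t 24.2 F [-0.2  0.6  0.4]
lid (array([ 455.9, -391.3]), np.float64(82.0), 14084, 0.75)
slope [-0.042  0.015]
```

Request:
step_arm(
  steps=[
    [0,0,0.5,0],
    [0,0,0,0],
    [0,0,0,0],
    [0,0,0,0],
    [0,0,-10,0],
    [0,0,-25,0],
    [0,0,-25,0],
    [0,0,-10,0],
  ],
  claw=60,
)

```text
time: 25.0
tool_pos: [0.4593, -0.3898, 0.12]
tool_rot: [-0.003, 0.999, 0.005, -0.042]
contact_force: [-0.1, -0.2, -0.0]
gripper_width: 0.6
```

```bash
python3 seat.py large;python3 w.py; python3 -c "
from h import *
plan(.585,.26,.19,0,40); print(state()['joint_pos'])"
```

```text
lid on large (array([ 456.3, -391.6]), np.float64(81.2), 10736, 0.97) want z 81.0
slope [ 0.    -0.001]
t 25.1 [ 0.4593 -0.3899  0.1193]
jar_large [ 456.8 -391.3] z 79.4 n 718 cov 0.97
jar_largest [ 549.6 -335.5] z 79.7 n 5258 cov 0.81
tilt [-0.0832  0.0063 -0.9965]
tip [ 463.1 -390.2  164.2] yaw 0.61 rows 17
[[7.6, -38.2, -1.5, 0.04], [7.6, -38.2, -1.5, 0.04], [7.5, -38.2, -1.5, 0.04], [7.5, -38.2, -1.5, 0.04], [7.5, -38.2, -1.5, 0.04], [7.5, -38.2, -1.5, 0.04], [7.4, -38.2, -1.5, 0.04], [7.4, -38.2, -1.5, 0.04], [7.4, -38.2, -1.5, 0.04], [7.4, -38.2, -1.5, 0.04], [7.3, -38.2, -1.5, 0.04], [7.3, -38.2, -1.5, 0.04], [7.3, -38.2, -1.5, 0.04], [7.3, -38.2, -1.5, 0.04], [7.2, -38.2, -1.5, 0.04], [7.2, -38.2, -1.5, 0.04], [7.2, -38.2, -1.5, 0.04]]
[-0.79791704  0.10518589  1.68237808 -0.05581452  1.41699258  0.77287231]
```

Request:
step_arm(
  steps=[
    [4,-20,0,0],
    [8,-40,-1,0],
    [8,-45,-1,0],
    [8,-45,-1,0],
    [8,-45,-1,0],
    [8,-45,-1,0],
    [8,-45,-1,0],
    [8,-45,-1,0],
  ],
)

```text
time: 25.9
tool_pos: [0.5109, -0.043, 0.1135]
tool_rot: [-0.008, 0.999, 0.001, -0.048]
contact_force: [0.3, -0.9, -0.5]
gripper_width: 0.596
```

```bash
python3 -c "
from h import *
plan(.58,.26,.15,0,40); print(state()['joint_pos'])"
```

```text
tilt [-0.0967  0.0163 -0.9952]
tip [515.3 -43.7 158.3] yaw 0.14 rows 8
[[8.2, -37.9, 1.0, 0.02], [8.2, -37.9, 1.0, 0.02], [8.2, -37.9, 1.0, 0.02], [8.1, -38.0, 1.0, 0.02], [8.1, -38.0, 1.0, 0.02], [8.1, -38.0, 1.0, 0.02], [8.1, -38.0, 1.0, 0.02], [8.1, -38.0, 1.0, 0.02]]
[-0.22552057 -0.07813872  1.87842378 -0.00580183  1.43941146  1.34463939]
```

Request:
step_arm(
  steps=[
    [8,-40,-2,0],
    [8,-45,-2,0],
    [8,-45,-2,0],
    [8,-45,-2,0],
    [8,-45,-2,0],
    [8,-45,-2,0],
    [6,-30,0,0],
    [2,-8,0,0],
  ],
)

```text
time: 26.7
tool_pos: [0.5525, 0.2837, 0.1124]
tool_rot: [-0.008, 0.998, 0.006, -0.059]
contact_force: [-0.7, -1.3, -0.5]
gripper_width: 0.601
```

```bash
python3 w.py; python3 -c "
from h import *
plan(.59,.263,.026,0,40); print(sum(state()['joint_pos'][i] for i in (1,2,4))-np.pi)"
```

```text
t 26.75 [0.5523 0.2836 0.1121]
lid_largest [590.8 264.1] z 17.1 n 12913 cov 0.97
tilt [-0.1184  0.016  -0.9928]
tip [557.7 282.8 156.7] yaw 0.7 rows 4
[[8.0, 5.1, 32.7, 0.18], [8.0, 5.0, 32.7, 0.18], [8.1, 5.0, 32.7, 0.18], [8.1, 5.0, 32.7, 0.18]]
0.10752389291598785
```

Request:
step_arm(
  steps=[
    [14,9,48,0],
    [14,9,28,0],
    [0,0,0,0],
    [0,0,0,0],
  ],
)

```text
time: 27.15
tool_pos: [0.5685, 0.2655, 0.0321]
tool_rot: [-0.007, 0.998, 0.006, -0.061]
contact_force: [0.3, 1.2, -0.5]
gripper_width: 0.602
```

```bash
python3 -c "
from h import *
plan(.5908,.264,.08,0,40); print(sum(state()['joint_pos'][i] for i in (1,2,4))-np.pi)"
```

```text
tilt [-0.1213  0.0142 -0.9925]
tip [574.  264.9  76.7] yaw 0.72 rows 1
[[16.8, 1.1, -3.3, 0.72]]
0.11270042010215509
```

Request:
step_arm(
  steps=[
    [0,0,-15,0],
    [0,0,-25,0],
    [0,0,-25,0],
    [0,0,-15,0],
    [0,0,0,0],
  ],
)

```text
time: 27.65
tool_pos: [0.58, 0.2642, 0.1249]
tool_rot: [-0.009, 0.998, 0.005, -0.056]
contact_force: [0.8, 0.2, 0.1]
gripper_width: 0.599
```

Request:
step_arm(
  steps=[
    [0,0,0,8],
    [0,0,0,8],
    [0,0,0,8],
    [0,0,0,0],
  ],
)

```text
time: 28.05
tool_pos: [0.5805, 0.2646, 0.1286]
tool_rot: [0.002, 0.976, -0.21, -0.055]
contact_force: [0.6, -0.6, 0.8]
gripper_width: 0.597
```

Request:
step_arm(
  steps=[
    [0,0,0,-8],
    [0,0,0,-8],
    [0,0,0,-8],
    [0,0,0,0],
  ],
)

```text
time: 28.45
tool_pos: [0.5792, 0.2645, 0.1278]
tool_rot: [-0.01, 0.998, 0.012, -0.055]
contact_force: [-0.2, -0.7, 0.1]
gripper_width: 0.601
```

Request:
step_arm(
  steps=[
    [-45,0,0,0],
    [-45,0,0,0],
    [-45,0,0,0],
    [0,0,0,0],
  ],
)

```text
time: 28.85
tool_pos: [0.4391, 0.2601, 0.1377]
tool_rot: [-0.008, 0.998, 0.009, -0.059]
contact_force: [0.5, 0.3, -0.4]
gripper_width: 0.599
```

Request:
step_arm(
  steps=[
    [45,0,0,0],
    [45,0,0,0],
    [45,0,0,0],
    [0,0,0,0],
  ],
)

```text
time: 29.25
tool_pos: [0.5751, 0.2628, 0.1194]
tool_rot: [-0.008, 0.998, 0.008, -0.059]
contact_force: [-0.3, -0.6, 0.2]
gripper_width: 0.603
```

Request:
step_arm(
  steps=[
    [-10,0,0,0],
    [-10,0,0,0],
    [-10,0,0,0],
    [-10,0,0,0],
    [-10,0,0,0],
    [-10,0,0,0],
    [0,0,0,0],
  ],
)

```text
time: 29.95
tool_pos: [0.5081, 0.2622, 0.1284]
tool_rot: [-0.008, 0.998, 0.008, -0.059]
contact_force: [-0.2, 0.6, -0.9]
gripper_width: 0.6
```

Request:
step_arm(
  steps=[
    [10,0,0,0],
    [10,0,0,0],
    [10,0,0,0],
    [10,0,0,0],
    [10,0,0,0],
    [10,0,0,0],
    [0,0,0,0],
  ],
)

```text
time: 30.65
tool_pos: [0.575, 0.2629, 0.1205]
tool_rot: [-0.009, 0.998, 0.008, -0.058]
contact_force: [-0.8, -0.2, 0.0]
gripper_width: 0.6
```

Request:
step_arm(
  steps=[
    [0,0,-48,0],
    [0,0,-48,0],
    [0,0,0,0],
    [0,0,0,0],
  ],
)

```text
time: 31.05
tool_pos: [0.585, 0.2606, 0.2149]
tool_rot: [-0.008, 0.998, 0.007, -0.062]
contact_force: [-0.3, 0.0, -0.7]
gripper_width: 0.599
```

Request:
step_arm(
  steps=[
    [0,0,12,0],
    [0,0,12,0],
    [0,0,12,0],
    [0,0,12,0],
    [0,0,12,0],
    [0,0,12,0],
    [0,0,12,0],
    [0,0,12,0],
  ],
)

```text
time: 31.85
tool_pos: [0.5675, 0.2612, 0.105]
tool_rot: [-0.006, 0.998, 0.008, -0.067]
contact_force: [-0.0, -0.1, 0.2]
gripper_width: 0.602
```

Request:
step_arm(
  steps=[
    [0,0,-48,0],
    [0,0,-48,0],
    [0,0,0,0],
    [0,0,0,0],
  ],
)

```text
time: 32.25
tool_pos: [0.5755, 0.2587, 0.1923]
tool_rot: [-0.004, 0.997, 0.007, -0.074]
contact_force: [-0.9, -0.7, -0.1]
gripper_width: 0.599
```

Request:
step_arm(
  steps=[
    [0,0,48,0],
    [0,0,48,0],
    [0,0,0,0],
    [0,0,0,0],
  ],
)

```text
time: 32.65
tool_pos: [0.5621, 0.2598, 0.0952]
tool_rot: [-0.004, 0.997, 0.007, -0.072]
contact_force: [0.6, -0.1, 0.4]
gripper_width: 0.599
```

Request:
step_arm(
  steps=[
    [0,40,0,0],
    [0,40,0,0],
    [0,40,0,0],
    [0,40,0,0],
    [0,0,0,0],
  ],
)

```text
time: 33.15
tool_pos: [0.571, 0.0963, 0.1037]
tool_rot: [-0.005, 0.998, 0.01, -0.065]
contact_force: [0.5, 1.0, -0.7]
gripper_width: 0.599
```

Request:
step_arm(
  steps=[
    [0,-15,0,0],
    [0,-15,0,0],
    [0,-15,0,0],
    [0,-15,0,0],
    [0,-15,0,0],
    [0,-15,0,0],
    [0,-15,0,0],
    [0,-15,0,0],
  ],
)

```text
time: 33.95
tool_pos: [0.5706, 0.2314, 0.1103]
tool_rot: [-0.006, 0.998, 0.012, -0.062]
contact_force: [0.8, 0.4, 1.1]
gripper_width: 0.601
```

```bash
python3 -c "
from h import *
plan(.587,.264,.030,0,30)"
```

```text
tilt [-0.1235  0.0105 -0.9923]
tip [576.1 231.  155. ] yaw 1.4 rows 5
[[2.3, -6.6, 25.0, 0.28], [2.3, -6.6, 25.0, 0.28], [2.3, -6.6, 25.0, 0.28], [2.2, -6.6, 25.0, 0.28], [2.2, -6.6, 25.0, 0.28]]
```

Request:
step_arm(
  steps=[
    [13,-16,30,0],
    [13,-15,35,0],
    [1,0,30,0],
    [0,0,14,0],
    [0,0,0,0],
  ],
)

```text
time: 34.45
tool_pos: [0.5851, 0.2723, -0.0022]
tool_rot: [-0.007, 0.998, 0.014, -0.059]
contact_force: [0.2, -0.4, 0.6]
gripper_width: 0.605
```

```bash
sed -i 's/d=np.array(\[\[c,s,0\],\[s,-c,0\],\[0,0,-1\]\]).T@/d=T[:3,:3].T@/' h.py; python3 w.py; python3 -c "
from h import *
plan(.587,.264,.028,0,30)"
```

```text
t 34.5 [ 0.5857  0.2724 -0.0011]
lid_largest [591.  264.4] z 17.2 n 24570 cov 0.97
tilt [-0.1174  0.0122 -0.993 ]
tip [591.  271.8  43.6] yaw 1.62 rows 1
[[-2.4, 7.9, 15.8, 1.62]]
```

Request:
step_arm(
  steps=[
    [-1,7,6,1.6],
    [-1,0,8,0],
    [0,0,0,0],
  ],
)

```text
time: 34.8
tool_pos: [0.5852, 0.2652, -0.0113]
tool_rot: [-0.007, 0.998, -0.002, -0.055]
contact_force: [0.3, 0.1, -0.4]
gripper_width: 0.598
```

```bash
python3 -c "
from h import *
plan(.587,.264,.028,0,30)"
```

```text
tilt [-0.1108  0.0141 -0.9937]
tip [590.2 264.6  33.4] yaw -0.2 rows 1
[[-2.5, 0.7, 5.7, -0.2]]
```

Request:
step_arm(
  steps=[
    [-2,0,3,0],
    [0,0,0,0],
    [0,0,0,0],
    [0,0,0,0],
    [0,0,0,0],
  ],
  claw=0,
)

```text
time: 35.3
tool_pos: [0.5842, 0.2652, -0.012]
tool_rot: [-0.008, 0.999, -0.003, -0.054]
contact_force: [0.3, 0.9, -2.1]
gripper_width: 0.232
```

Request:
step_arm(
  steps=[
    [-2,0,-15,0],
    [-4,0,-35,0],
    [-4,0,-40,0],
    [-2,0,-30,0],
    [0,0,-10,0],
    [0,0,0,0],
  ],
)

```text
time: 35.9
tool_pos: [0.5854, 0.2632, 0.1259]
tool_rot: [-0.007, 0.998, -0.002, -0.054]
contact_force: [0.7, 0.0, -1.8]
gripper_width: 0.234
```

```bash
python3 held.py 43 w20.png; python3 -c "
from h import *
plan(.53,-.25,.175,0,45)"
```

```text
tip [590.3 262.5 170.6] tilt [-0.108  0.015 -0.994] w 0.229 t 35.95 F [ 0.7  0.  -1.4]
lid (array([586.9, 262.1]), np.float64(159.5), 1485, 0.72)
slope [0.001 0.   ]
tilt [-0.1094  0.0147 -0.9939]
tip [590.1 262.4 169.7] yaw -0.23 rows 12
[[-4.9, 42.7, -0.5, -0.02], [-4.9, 42.7, -0.5, -0.02], [-4.9, 42.7, -0.5, -0.02], [-4.9, 42.7, -0.5, -0.02], [-4.9, 42.7, -0.5, -0.02], [-4.9, 42.7, -0.5, -0.02], [-4.9, 42.7, -0.5, -0.02], [-4.9, 42.7, -0.5, -0.02], [-4.9, 42.7, -0.5, -0.02], [-4.9, 42.7, -0.5, -0.02], [-4.9, 42.7, -0.5, -0.02], [-4.9, 42.7, -0.5, -0.02]]
```

Request:
step_arm(
  steps=[
    [-4,20,0,0],
    [-5,38,0,0],
    [-5,43,0,0],
    [-5,43,0,0],
    [-5,43,0,0],
    [-5,43,0,0],
    [-5,43,0,0],
    [-5,43,0,0],
  ],
)

```text
time: 36.75
tool_pos: [0.5304, -0.0641, 0.1075]
tool_rot: [-0.006, 0.998, 0.002, -0.069]
contact_force: [0.6, -1.1, -0.8]
gripper_width: 0.232
```

```bash
sed -i 's/tip\[2\]-.008/tip[2]-.014/' held.py; python3 held.py 43; python3 -c "
from h import *
plan(.546,-.334,.165,0,45)"
```

```text
tip [536.6 -64.7 152. ] tilt [-0.138  0.013 -0.99 ] w 0.233 t 36.8 F [-0.2 -4.6 -2.5]
lid (array([538.4, -65.7]), np.float64(136.4), 21971, 0.81)
slope [-0.031  0.006]
tilt [-0.1395  0.008  -0.9902]
tip [535.6 -70.7 151.6] yaw -0.07 rows 6
[[1.5, 43.9, -2.8, -0.01], [1.5, 43.9, -2.8, -0.01], [1.5, 43.9, -2.8, -0.01], [1.5, 43.9, -2.8, -0.01], [1.5, 43.9, -2.8, -0.01], [1.5, 43.9, -2.8, -0.01]]
```

Request:
step_arm(
  steps=[
    [1,43,-2,0],
    [1,45,-2,0],
    [2,45,-2,0],
    [2,45,-2,0],
    [2,40,-2,0],
    [2,28,0,0],
    [1,12,0,0],
    [0,0,0,0],
  ],
)

```text
time: 37.6
tool_pos: [0.5245, -0.3367, 0.0943]
tool_rot: [-0.012, 0.996, -0.004, -0.083]
contact_force: [-0.1, 0.3, -1.2]
gripper_width: 0.23
```

```bash
python3 held.py 43 w21.png jar_largest
```

```text
tip [ 532.  -337.8  138.6] tilt [-0.166  0.024 -0.986] w 0.234 t 37.65 F [-0.7  1.2 -0.9]
lid (array([ 533.1, -338.6]), np.float64(122.5), 21835, 0.81)
slope [-0.059  0.016]
jar_largest (array([ 549.5, -335.1]), np.float64(79.9), 4057, 0.56)
```

View pics/w21.png

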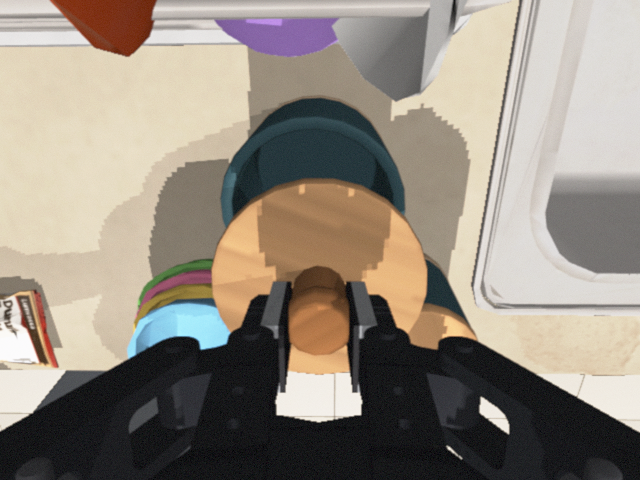

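Request:
step_arm(
  steps=[
    [6,-1,2,0],
    [8,-2,5,0],
    [3,0,3,0],
    [0,0,0,0],
    [0,0,0,0],
  ],
)

```text
time: 38.15
tool_pos: [0.5411, -0.3256, 0.0789]
tool_rot: [-0.013, 0.996, -0.0, -0.085]
contact_force: [0.0, -0.1, -1.1]
gripper_width: 0.233
```

```bash
python3 held.py 43 w22.png jar_largest
```

```text
tip [ 548.6 -326.8  123.2] tilt [-0.169  0.027 -0.985] w 0.232 t 38.2 F [-0.2 -1.  -0.9]
lid (array([ 549.7, -327.6]), np.float64(107.0), 21810, 0.81)
slope [-0.062  0.02 ]
jar_largest (array([ 550. , -334.6]), np.float64(79.9), 2904, 0.42)
```

Request:
step_arm(
  steps=[
    [1,6,3,0],
    [0,0,2,0],
    [0,0,0,0],
    [0,0,0,0],
  ],
)

```text
time: 38.6
tool_pos: [0.5413, -0.3325, 0.0739]
tool_rot: [-0.013, 0.996, -0.001, -0.084]
contact_force: [1.0, -0.7, -1.4]
gripper_width: 0.229
```

```bash
python3 held.py 43 w23.png jar_largest
```

```text
tip [ 548.8 -333.6  118.3] tilt [-0.168  0.026 -0.986] w 0.228 t 38.65 F [ 0.1  0.2 -1. ]
lid (array([ 550. , -334.4]), np.float64(102.1), 21844, 0.81)
slope [-0.061  0.019]
jar_largest (array([ 550.4, -335. ]), np.float64(79.8), 2211, 0.39)
```

View pics/w23.png

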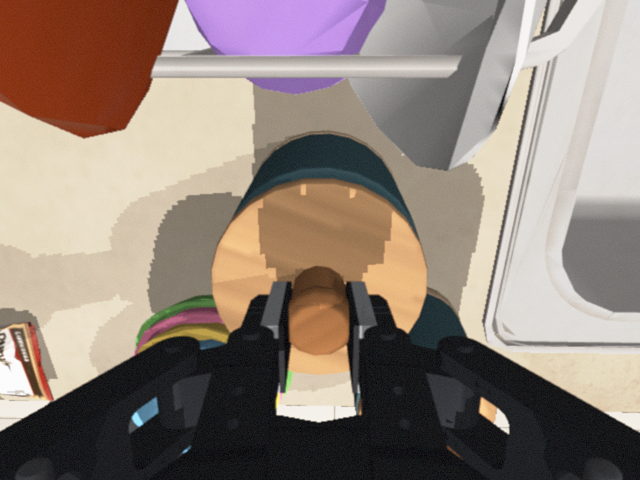

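Request:
step_arm(
  steps=[
    [0.7,0,4,0],
    [0.7,0,4,0],
    [0.3,0,2,0],
    [0,0,0,0],
    [0,0,0,0],
  ],
)

```text
time: 39.15
tool_pos: [0.541, -0.3321, 0.0627]
tool_rot: [-0.013, 0.996, -0.001, -0.084]
contact_force: [-0.8, -0.1, -1.4]
gripper_width: 0.235
```

```bash
python3 held.py 43
```

```text
tip [ 548.6 -333.3  107.1] tilt [-0.168  0.026 -0.985] w 0.229 t 39.2 F [-0.2  0.3 -1.7]
lid (array([ 549.7, -334.1]), np.float64(90.9), 21809, 0.81)
slope [-0.061  0.02 ]
```

Request:
step_arm(
  steps=[
    [0,0,0,0],
    [0,0,0,0],
    [0,0,0,0],
    [0,0,0,0],
    [-2,0,-10,0],
    [-5,0,-25,0],
    [-8,0,-30,0],
    [-3,0,-10,0],
  ],
  claw=60,
)

```text
time: 40.0
tool_pos: [0.5352, -0.3337, 0.1427]
tool_rot: [-0.014, 0.996, -0.001, -0.085]
contact_force: [0.4, -1.0, -0.1]
gripper_width: 0.602
```

```bash
python3 seat.py largest w24.png
```

```text
lid on largest (array([ 549.5, -334.1]), np.float64(89.2), 14788, 0.97) want z 89.0
slope [ 0.    -0.001]
```

Request:
step_arm(
  steps=[
    [-20,0,-20,0],
    [-30,0,-20,0],
    [-20,0,-10,0],
    [0,0,0,0],
  ],
)

```text
time: 40.45
tool_pos: [0.4727, -0.3346, 0.2037]
tool_rot: [-0.014, 0.996, -0.0, -0.086]
contact_force: [0.3, -0.1, -0.1]
gripper_width: 0.599
```

```bash
python3 - <<'E'
from w import *
print(state()["time"])
for n in ("top","side"):
    im,d,P=shot(n,n+"_end.png")
    for k in ("small","medium","large","largest"):
        x,y,h,r=O["jar_"+k]; o=fit(P,x,y,h+.009,r-.001,False,.008); print(n,k,o and (o[0].round(1),o[1].round(1),o[2]),"start",x*1000,y*1000)
    Q=np.load(n+".npz")["P"]
    for k,(x,y,h,r) in {"tin":(.667,.380,.055,.043),"pres":(.694,.081,.084,.034)}.items():
        for p in (Q,P): o=fit(p,x,y,h,r,False,.006); print(n,k,o and o[0].round(1))
    if n=="top": cv2.imwrite("pics/v2.png",cv2.resize(im[150:370,90:540],(800,391))[...,::-1])
E
```

```text
40.45
top small (array([492.2, -76.6]), np.float64(65.8), 313) start 490.0 -77.0
top medium (array([608.8,   8.7]), np.float64(73.5), 524) start 606.0 7.5
top large None start 453.0 -391.0
top largest (array([ 548.6, -334.2]), np.float64(89.9), 1105) start 548.0 -335.0
top tin [667.2 380.8]
top tin [667.1 380.6]
top pres [696.2  81.7]
top pres [697.   83.7]
side small (array([492.9, -79.8]), np.float64(66.3), 132) start 490.0 -77.0
side medium (array([609.6,   7.8]), np.float64(74.4), 205) start 606.0 7.5
side large (array([ 456.5, -393. ]), np.float64(82.8), 527) start 453.0 -391.0
side largest (array([ 549.3, -336.6]), np.float64(90.4), 643) start 548.0 -335.0
side tin [667.7 378.5]
side tin [674.4 378.9]
side pres [697.1  80.1]
side pres [695.5  78. ]
```

View pics/v2.png

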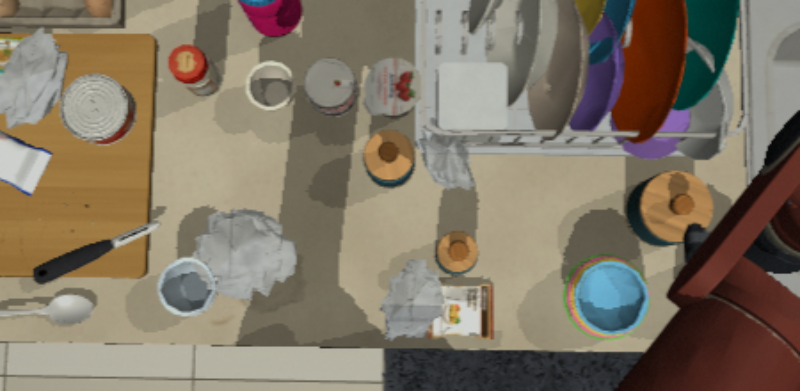

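All four lids sit level on their jars, and the bystanders haven't moved. Handing in.

```bash
python3 -c "
from plant import *
print(job_done(), state()['time'], state()['contact_force'])"
```

```text
the job is handed in; nothing more can be done
the job is handed in; nothing more can be done
```

All four bamboo lids are on the jars of their own size. I handed the job in at about 40 s of robot time; no verdict was reported.

**Last wrist-camera checks, one after each release:**
- Each disc was within 0.2 mm of the expected height and level to about 0.002 rad.
- Each lid was centred within about 1 mm of the last measured position of its jar.

**Closing top and side views, with the arm drawn clear and touching nothing:**
- The top view agreed for the small, medium and largest lids. The arm hid the large jar there, but the side view showed that lid in place.
- The jars' lids sat within about 4 mm of the starting estimates. That is close to how far the cameras differ from each other.
- The tin and preserve jar were unmoved in the top view, to about 2 mm. One side-view fit put the tin 7 mm off. The top view did not show that, so I took it as a poor fit.

**What did not match or went wrong:**
- **Fingertips:** the shut fingertips are about 45 mm behind the reported tool point. The first grasp therefore closed in the air above the small lid's knob, and nothing was disturbed. I measured the offset from the wrist and side cameras and used it from then on.
- **Tool tilt:** the tool's tilt grew over the job to about 0.17 rad, because each move starts from the measured pose. Trial moves did not reliably reduce it, and it cost some time. The largest lid was held about 0.06 rad off level, then settled flat when released.

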